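# Swap spent cartridges on a lab vacuum manifold

### The arm

A 6-joint arm with a two-finger parallel gripper is mounted at the origin on the work surface. World frame = base frame: x ahead of the robot, y to its left, z up, the work surface at z = 0. Lengths are in mm, angles in rad, forces in N, time in s.
With the tool pointing down it reaches from about 300 to 775 mm from the base axis. Payload 14.6 kg.
Tool frame: the origin (TCP) lies at the very end of the fingers, on their centre line; the grasp point (between the pads) lies 19 mm behind it; y points along the fingers, z is the direction in which the jaws open and shut, and the axes are right-handed (so a half turn about y gives the same grasp; the last joint's range is limited). The gripper opens to 94 mm and grips with 3 to 60 N. Pads are 16 mm wide; open, the fingers measure 119 mm over their backs; the gripper's body (75 mm by 177 mm) begins 78 mm behind the grasp point.
Start: joints at [1.12, 0.3, 1.521, -0, 1.321, -0.067], TCP at [205.942, 509.977, 205.446] pointing down, gripper open.
Joint ranges: [-3.03, 3.03], [-0.79, 2.21], [0.23, 2.52], [-1.04, 4.18], [0, 3.07], [-2.55, 2.55]. Speed limits (rad/s): [2.22, 2.22, 2.57, 3.14, 3.14, 3.14].

### API

Orientations are given as [roll, pitch, yaw] about the fixed x, y, z axes, in that order (R = Rz(yaw) Ry(pitch) Rx(roll)).
In Python, from cell import monitor, optics, manip gives the robot as it stands.
- The arm moves only by the shell command python3 -m creep 'ROWS' [FORCE]. ROWS is JSON, a list of rows, each an object of numbers: "tx", "ty", "tz": the shift along the tool's x, y, z scaled (see below); "turn": the turn about the tool's y scaled (see below); "fingers": the finger opening in mm, from 0 to 94. In form: [{"tx": .., "ty": .., "tz": .., "turn": .., "fingers": ..}, ...]. A call has 1 to 20 rows; each row is the pose to reach, as a shift and turn from the pose measured when the call began, along the tool's axes at that moment, turning the shorter way round; what a row does not reach only later rows make up. The controller multiplies each number of a shift by 200 mm and each number of a turn by pi rad. A row lasts 1/10 s, in which the tool goes at most 50 mm and 8.59 degrees, less where a joint would pass 70% of its speed; a pose out of reach is approached as far as the arm can. A call with a number of a shift or a turn outside -1 to 1 is refused whole. A call with a gripper value outside its range is refused whole. The fingers move at their own pace and stop on an object; FORCE is the grip in N (left out, the last holds). Time passes only in rows, so rows that repeat a pose let the fingers close. It gives the time, the measured TCP pose, the force and the opening at its end, in the units of the state.
- monitor.read_state(): the state, without advancing time (a new reading comes with each control period).
- optics.camera(name): name is "side" or "top"; returns a dict with "frame" (420x560x3 uint8, red, green, blue), "range_z" (420x560 float32, mm along the optical axis (not along the pixel's ray), 0 where there is no reading), "fx", "fy", "cx", "cy" (pixels), "R" (3x3) and "t" (3): a world point X has camera coordinates R X + t. Camera axes: x right, y down, z forward; pixel columns grow to the right and rows downward; lengths in mm; the calibration is good to about 2 mm. A picture is of the moment at which its call begins.
- manip.sign_off(): hands the job in, once; it reports no verdict.
The state is a dict: "clock": time; "joints": joint angles; "qd": joint speeds; "effort": joint torques, N m; "eef_pos": TCP position; "eef_rot": TCP orientation; "wrist_force": force on the tool from outside, world axes, zero at the start; "moment": the same for the moment, N m; "finger_gap": finger opening in mm.
Only numpy, scipy, OpenCV 4.12 (cv2) and the standard library are available. Lean on these libraries where they do the work, as an engineer would, in place of code of your own. Each camera call takes 0.05 s, during which the arm holds its last target.

### The job

Shut the manifold's valve fully before you touch a coupler, and keep it shut while any coupler sleeve is back. Take every spent cartridge that is now coupled to the manifold out and put it in the steel tray, then couple every fresh cartridge from the blue rack to the manifold, plug fully home and sleeve sprung forward, and leave no coupler with its sleeve back. When all are coupled, open the valve fully again; do not disturb the bottle or the beaker.

Things in the scene. Friction and masses are not known exactly. Their poses are not given: they have to be found in the camera images.
- manifold: Sizes in mm throughout. Fixed aluminium manifold, 62 (x) by 375 (y), top face 45 above the bench; origin on the bench under port2. Its y runs from port1 to port3 (95 apart) and on to the valve, 80 past port3. Each coupler on it: an upright fixed steel socket tube (outer diameter 30, bore 19.5, mouth 36 above the top face, 81 above the bench) inside a dark round sleeve.
- port1 (a point): Centre of the mouth of coupler 1; z up, y along the manifold. A coupler is occupied if a spent cartridge stands upright in it (its point 23 straight above the mouth); else it is empty. A fresh one coupled there ends at the same height.
- port2 (a point): Mouth of coupler 2 (the middle one), as port1.
- port3 (a point): Mouth of coupler 3 (the one nearest the valve), as port1.
- sleeve1 (a joint): Sleeve of coupler 1, in m: ring of outer diameter 42, inner 32, 28 high, round the socket. 0 = forward (up, its top 2 above the mouth); 0.013 = right back (down). A spring pushes it up (3 to 4.6 N). Forward, inner pins bar any plug, or hold a seated one. To open: grip it from above (a cartridge may stand between the fingers) and pull down to the end; let go and it stays back, reading about 0.009.
- sleeve2 (a joint): Sleeve of coupler 2, as sleeve1. When a sleeve is back, a sprung poppet in the bore lifts the plug by about 14, so that it can be drawn straight up out of the last 12 of bore. To couple, with the sleeve staying back, push a plug straight down, 28 into the bore, until the body meets the mouth (10 to 15 N); the sleeve then springs up to 0 by itself.
- sleeve3 (a joint): Sleeve of coupler 3, as sleeve1. Fingers holding a cartridge must stay above the sleeve's forward height (83 above the bench) not to bar it. An empty coupler with its sleeve back stays so until a plug is pushed home in it.
- valve (a joint): Valve lever on the manifold's end beyond port3, in rad, seen from above turning counter-clockwise as it grows: 0 = shut, the lever points along the manifold, away from the ports (port1-to-port3 direction, stop); 1.57 = open, square to the manifold, towards the robot's side (stop). Stays where it is left; needs about 1.2 N at the post.
- valve_post (a point): On the upright round black grip at the lever's end, 16 in diameter, 37 high (from 83 to 120 above the bench); the point is on its axis 10 below its top, 55 from the lever's axis. It may turn in a grip. The lever bar is 8 high under it, its top 83 above the bench.
- valve_axis (a point): On the vertical axis of the lever, level with valve_post. 80 beyond port3 in line with the ports.
- tray_in (a point): Centre of the inner floor of the open steel tray, 130 (x) by 170 (y) outside, 30 high, walls and floor 4, loose on the bench, empty at the start.
- rack: Blue rack block, 60 (x) by 210 (y) and 31 high, loose on the bench, 0.9 kg; three holes of diameter 21, 27 deep, at y = -70, 0, 70. Origin: centre of its underside.
- fresh1_mid (a point): Fresh cartridge; steel plug below (diameter 18, 28 long, tapered nose, a neck near its end), round white body above (diameter 28, 32 high); 60 in all, 50 g. Point: on the axis, 50 above the nose end, 10 below the top; z from nose to top. At the start it stands upright in a hole of the blue rack, nose on the hole's floor, body just above the top face. May be absent (two or three fresh ones are there).
- fresh2_mid (a point): Fresh cartridge; steel plug below (diameter 18, 28 long, tapered nose, a neck near its end), round white body above (diameter 28, 32 high); 60 in all, 50 g. Point: on the axis, 50 above the nose end, 10 below the top; z from nose to top. At the start it stands upright in a hole of the blue rack, nose on the hole's floor, body just above the top face. May be absent (two or three fresh ones are there).
- fresh3_mid (a point): Fresh cartridge; steel plug below (diameter 18, 28 long, tapered nose, a neck near its end), round white body above (diameter 28, 32 high); 60 in all, 50 g. Point: on the axis, 50 above the nose end, 10 below the top; z from nose to top. At the start it stands upright in a hole of the blue rack, nose on the hole's floor, body just above the top face. May be absent (two or three fresh ones are there).
- spent1_mid (a point): Spent cartridge, the same shape as a fresh one, at the start coupled to the manifold; steel plug below (diameter 18, 28 long, tapered nose, a neck near its end), round white body above (diameter 28, 32 high); 60 in all, 50 g. Point: on the axis, 50 above the nose end, 10 below the top; z from nose to top. May be absent (one or two spent ones are there).
- spent2_mid (a point): Spent cartridge, the same shape as a fresh one, at the start coupled to the manifold; steel plug below (diameter 18, 28 long, tapered nose, a neck near its end), round white body above (diameter 28, 32 high); 60 in all, 50 g. Point: on the axis, 50 above the nose end, 10 below the top; z from nose to top. May be absent (one or two spent ones are there).
- spent3_mid (a point): Spent cartridge, the same shape as a fresh one, at the start coupled to the manifold; steel plug below (diameter 18, 28 long, tapered nose, a neck near its end), round white body above (diameter 28, 32 high); 60 in all, 50 g. Point: on the axis, 50 above the nose end, 10 below the top; z from nose to top. May be absent (one or two spent ones are there).
- media_bottle: Bystander: glass bottle with blue cap, diameter 76, 130 high; origin at its foot. To be left alone.
- beaker: Bystander: glass beaker, diameter 64, 80 high; origin at its foot. To be left alone.

How it is judged (in metres and radians):
On the way, in this order (a step that is already met when the one before it is completed fails the run):
1. the valve is shut (value of joint valve below 0.15 rad), for 0.2 s.
2. with the valve shut, every spent cartridge is in the tray, every fresh one is coupled and every sleeve is forward (((horizontal distance between fresh1_mid and port1 below 0.004 m and z of fresh1_mid in the frame of port1 below 0.0255 m and angle between fresh1_mid's own z axis and vertical below 0.12 rad and value of joint sleeve1 below 0.003 m) or (horizontal distance between fresh1_mid and port2 below 0.004 m and z of fresh1_mid in the frame of port2 below 0.0255 m and angle between fresh1_mid's own z axis and vertical below 0.12 rad and value of joint sleeve2 below 0.003 m) or (horizontal distance between fresh1_mid and port3 below 0.004 m and z of fresh1_mid in the frame of port3 below 0.0255 m and angle between fresh1_mid's own z axis and vertical below 0.12 rad and value of joint sleeve3 below 0.003 m)) and ((horizontal distance between fresh2_mid and port1 below 0.004 m and z of fresh2_mid in the frame of port1 below 0.0255 m and angle between fresh2_mid's own z axis and vertical below 0.12 rad and value of joint sleeve1 below 0.003 m) or (horizontal distance between fresh2_mid and port2 below 0.004 m and z of fresh2_mid in the frame of port2 below 0.0255 m and angle between fresh2_mid's own z axis and vertical below 0.12 rad and value of joint sleeve2 below 0.003 m) or (horizontal distance between fresh2_mid and port3 below 0.004 m and z of fresh2_mid in the frame of port3 below 0.0255 m and angle between fresh2_mid's own z axis and vertical below 0.12 rad and value of joint sleeve3 below 0.003 m)) and ((horizontal distance between fresh3_mid and port1 below 0.004 m and z of fresh3_mid in the frame of port1 below 0.0255 m and angle between fresh3_mid's own z axis and vertical below 0.12 rad and value of joint sleeve1 below 0.003 m) or (horizontal distance between fresh3_mid and port2 below 0.004 m and z of fresh3_mid in the frame of port2 below 0.0255 m and angle between fresh3_mid's own z axis and vertical below 0.12 rad and value of joint sleeve2 below 0.003 m) or (horizontal distance between fresh3_mid and port3 below 0.004 m and z of fresh3_mid in the frame of port3 below 0.0255 m and angle between fresh3_mid's own z axis and vertical below 0.12 rad and value of joint sleeve3 below 0.003 m)) and x of spent1_mid in the frame of tray_in between -0.066 and 0.066 m and y of spent1_mid in the frame of tray_in between -0.086 and 0.086 m and z of spent1_mid in the frame of tray_in between 0 and 0.055 m and x of spent2_mid in the frame of tray_in between -0.066 and 0.066 m and y of spent2_mid in the frame of tray_in between -0.086 and 0.086 m and z of spent2_mid in the frame of tray_in between 0 and 0.055 m and x of spent3_mid in the frame of tray_in between -0.066 and 0.066 m and y of spent3_mid in the frame of tray_in between -0.086 and 0.086 m and z of spent3_mid in the frame of tray_in between 0 and 0.055 m and value of joint each of sleeve1, sleeve2, sleeve3 below 0.003 m and value of joint valve below 0.15 rad), for 0.4 s.
3. the valve is open again (value of joint valve above 1.4 rad), for 0.2 s.
At the end, for the whole second after the job is handed in: Every fresh cartridge stands in a coupler (axis within 4 mm, body within 3.5 mm of the mouth, upright), every spent one lies inside the tray, all three sleeves are forward (within 3 mm), and the valve is open (beyond 1.4 rad) (((horizontal distance between fresh1_mid and port1 below 0.004 m and z of fresh1_mid in the frame of port1 below 0.0255 m and angle between fresh1_mid's own z axis and vertical below 0.12 rad and value of joint sleeve1 below 0.003 m) or (horizontal distance between fresh1_mid and port2 below 0.004 m and z of fresh1_mid in the frame of port2 below 0.0255 m and angle between fresh1_mid's own z axis and vertical below 0.12 rad and value of joint sleeve2 below 0.003 m) or (horizontal distance between fresh1_mid and port3 below 0.004 m and z of fresh1_mid in the frame of port3 below 0.0255 m and angle between fresh1_mid's own z axis and vertical below 0.12 rad and value of joint sleeve3 below 0.003 m)) and ((horizontal distance between fresh2_mid and port1 below 0.004 m and z of fresh2_mid in the frame of port1 below 0.0255 m and angle between fresh2_mid's own z axis and vertical below 0.12 rad and value of joint sleeve1 below 0.003 m) or (horizontal distance between fresh2_mid and port2 below 0.004 m and z of fresh2_mid in the frame of port2 below 0.0255 m and angle between fresh2_mid's own z axis and vertical below 0.12 rad and value of joint sleeve2 below 0.003 m) or (horizontal distance between fresh2_mid and port3 below 0.004 m and z of fresh2_mid in the frame of port3 below 0.0255 m and angle between fresh2_mid's own z axis and vertical below 0.12 rad and value of joint sleeve3 below 0.003 m)) and ((horizontal distance between fresh3_mid and port1 below 0.004 m and z of fresh3_mid in the frame of port1 below 0.0255 m and angle between fresh3_mid's own z axis and vertical below 0.12 rad and value of joint sleeve1 below 0.003 m) or (horizontal distance between fresh3_mid and port2 below 0.004 m and z of fresh3_mid in the frame of port2 below 0.0255 m and angle between fresh3_mid's own z axis and vertical below 0.12 rad and value of joint sleeve2 below 0.003 m) or (horizontal distance between fresh3_mid and port3 below 0.004 m and z of fresh3_mid in the frame of port3 below 0.0255 m and angle between fresh3_mid's own z axis and vertical below 0.12 rad and value of joint sleeve3 below 0.003 m)) and x of spent1_mid in the frame of tray_in between -0.066 and 0.066 m and y of spent1_mid in the frame of tray_in between -0.086 and 0.086 m and z of spent1_mid in the frame of tray_in between 0 and 0.055 m and x of spent2_mid in the frame of tray_in between -0.066 and 0.066 m and y of spent2_mid in the frame of tray_in between -0.086 and 0.086 m and z of spent2_mid in the frame of tray_in between 0 and 0.055 m and x of spent3_mid in the frame of tray_in between -0.066 and 0.066 m and y of spent3_mid in the frame of tray_in between -0.086 and 0.086 m and z of spent3_mid in the frame of tray_in between 0 and 0.055 m and value of joint each of sleeve1, sleeve2, sleeve3 below 0.003 m and value of joint valve above 1.4 rad); the robot touches nothing.
It fails at once if a sleeve is pulled back while the valve is not shut (value of joint valve above 0.3 rad and value of joint any of sleeve1, sleeve2, sleeve3 above 0.006 m).
It fails at once if the bottle is pushed more than 30 mm or tipped (distance of media_bottle from where it was at the start of the episode above 0.03 m or angle between media_bottle's own z axis and vertical above 0.5 rad).
It fails at once if the beaker is pushed more than 30 mm or tipped (distance of beaker from where it was at the start of the episode above 0.03 m or angle between beaker's own z axis and vertical above 0.5 rad).
Of fresh1, fresh2, fresh3 only 2 to 3 are there at a start; the rules pass over those that are not, and their reading is None.
Of spent1, spent2, spent3 only 1 to 2 are there at a start; the rules pass over those that are not, and their reading is None.
At some moment in a run one of rack, tray may be knocked a few centimetres aside while the robot is not near it.
It also fails if it takes over 210 s, if anything falls off the work surface, if the arm or the gripper's body presses on something with over 40 N, if the wrist force passes 120 N, or if a joint passes its speed limit or range.

## Working session

There is one attempt and no reset: what is moved stays moved. The work goes in short steps, Python scripts to look and compute and a shell command to move; the robot and the scene stay as the last step left them, time stands still between calls to the robot, and variables do not carry over. Pictures are saved under pics/ and viewed, and the job is handed in when it is done.

```bash
ls; mkdir -p pics; python3 - <<'E'
from cell import monitor, optics, manip
import cv2
print(monitor.read_state())
for n in ("top","side"):
    c=optics.camera(n); cv2.imwrite(f"pics/{n}0.png",c["frame"][:,:,::-1])
    print(n,c["fx"],c["fy"],c["cx"],c["cy"],c["R"],c["t"])
E
```

```text
pics
{'clock': 0.0, 'joints': array([ 1.12040835e+00,  3.00455452e-01,  1.52158206e+00,  2.03984278e-05,
        1.32071304e+00, -6.65927643e-02]), 'qd': array([ 0.00179509, -0.00044165, -0.00190779,  0.00164887,  0.00129822,
        0.00035167]), 'effort': array([ 2.31990671e-03, -5.31812668e+01, -3.52729547e+01,  7.09124445e-02,
        2.44874088e-02, -1.19656715e-04]), 'eef_pos': array([205.82104349, 509.74957323, 204.89450581]), 'eef_rot': array([-1.57195034e+00,  9.67644243e-05, -3.83800332e-01]), 'wrist_force': array([-0.34678701,  0.02550258,  0.04711526]), 'moment': array([ 0.02166073, -0.03577728, -0.02289406]), 'finger_gap': 94.09360791788907}
top 536.8134636766748 536.8134636766748 278.8067407605561 202.30683530195859 [[ 6.86170569e-04 -9.99987430e-01  4.96680884e-03]
 [-9.85401349e-01 -1.52172511e-03 -1.70240612e-01]
 [ 1.70246030e-01 -4.77748604e-03 -9.85390006e-01]] [ -19.48005357  553.39102111 1223.09040932]
side 483.33450444865844 483.33450444865844 278.2885244127002 209.87166899341958 [[ 0.93527876 -0.35338168 -0.01936584]
 [-0.26567514 -0.66489346 -0.69809269]
 [ 0.23381695  0.65805629 -0.71574545]] [-495.57305821  208.78989011 1050.83109693]
```

View pics/top0.png

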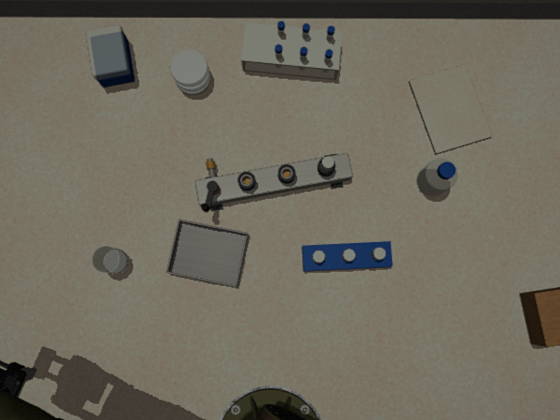

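View pics/side0.png

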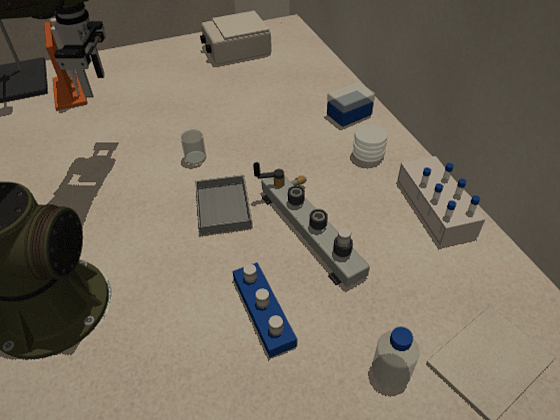

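The top view shows the manifold with a spent cartridge at about (327,165), empty couplers at (287,173) and (247,181), and the valve post at (206,208), so the valve is open. Three fresh cartridges stand in the rack at (319,257), (349,256) and (379,254), and the tray is at (208,253). Next I measure.

```bash
cat > h.py <<'E'
import numpy as np, cv2
from cell import monitor, optics, manip
def cloud(n):
    c=optics.camera(n); z=c["range_z"].astype(float)
    v,u=np.mgrid[0:z.shape[0],0:z.shape[1]]
    P=np.stack([(u-c["cx"])/c["fx"]*z,(v-c["cy"])/c["fy"]*z,z],-1)
    W=(P-c["t"])@c["R"]
    W[z<=0]=np.nan
    return c,W
def proj(c,X):
    p=c["R"]@np.array(X,float)+c["t"]; return c["fx"]*p[0]/p[2]+c["cx"],c["fy"]*p[1]/p[2]+c["cy"]
def ray(c,u,v):
    d=c["R"].T@np.array([(u-c["cx"])/c["fx"],(v-c["cy"])/c["fy"],1]); return -c["R"].T@c["t"],d/np.linalg.norm(d)
def tri(c1,p1,c2,p2):
    A=[];b=[]
    for c,p in((c1,p1),(c2,p2)):
        o,d=ray(c,*p);M=np.eye(3)-np.outer(d,d);A.append(M);b.append(M@o)
    X=np.linalg.lstsq(np.vstack(A),np.hstack(b),rcond=None)[0]; return X
def st():
    s=monitor.read_state(); print(round(s["clock"],2),s["eef_pos"].round(1),s["eef_rot"].round(4),"F",s["wrist_force"].round(1),"gap",round(s["finger_gap"],1)); return s
def rows(s,T,yaw=None):
    """tool-frame shift in command units to world target T"""
    from scipy.spatial.transform import Rotation as Ro
    R=Ro.from_euler("xyz",s["eef_rot"]).as_matrix()
    return (R.T@(np.array(T)-s["eef_pos"])/200).round(4)
E
python3 - <<'E'
from h import *
ct,Wt=cloud("top"); cs,Ws=cloud("side")
np.set_printoptions(suppress=True,precision=1)
for nm,(u,v) in dict(f1=(319,257),f2=(349,256),f3=(379,254),sp=(327,163),p2=(287,173),p3=(247,181),post=(206,208),axis=(213,187),tray=(208,255),bottle=(447,171),beaker=(116,262),bench=(270,300)).items():
    print(nm,Wt[v,u])
for nm,(u,v) in dict(f3=(275,324),f2=(262,297),f1=(250,271),sp=(343,235),post=(257,167),bench=(120,250)).items():
    print("side",nm,Ws[v,u])
for n,c,box in(("top",ct,(180,140,360,275)),("side",cs,(180,150,380,360))):
    x0,y0,x1,y1=box; im=c["frame"][y0:y1,x0:x1,::-1]
    f=min(800/(x1-x0),600/(y1-y0)); cv2.imwrite(f"pics/{n}z.png",cv2.resize(np.clip(im*1.6,0,255).astype(np.uint8),None,fx=f,fy=f,interpolation=cv2.INTER_CUBIC)); print(n,f)
E
```

```text
f1 [ 423.3 -111.2   63.5]
f2 [ 425.7 -180.3   63. ]
f3 [ 430.1 -248.8   66.4]
sp [ 631.7 -127.6  117.8]
p2 [620.6 -38.   64.7]
p3 [600.8  55.9  66.2]
post [528.  143.6 118.8]
axis [581.9 132.7  88.1]
tray [431.9 151.2   4.5]
bottle [ 610.6 -394.3  131.1]
beaker [415.2 372.6   0.2]
bench [325.5   1.7   5.5]
side f3 [ 427.5 -256.5   64. ]
side f2 [ 424.5 -189.1   64.7]
side f1 [ 422.5 -117.7   64.5]
side sp [ 627.6 -136.5  113.8]
side post [528.9 138.4 116.2]
side bench [163.8 103.9   0.1]
top 4.444444444444445
side 2.857142857142857
```

View pics/topz.png

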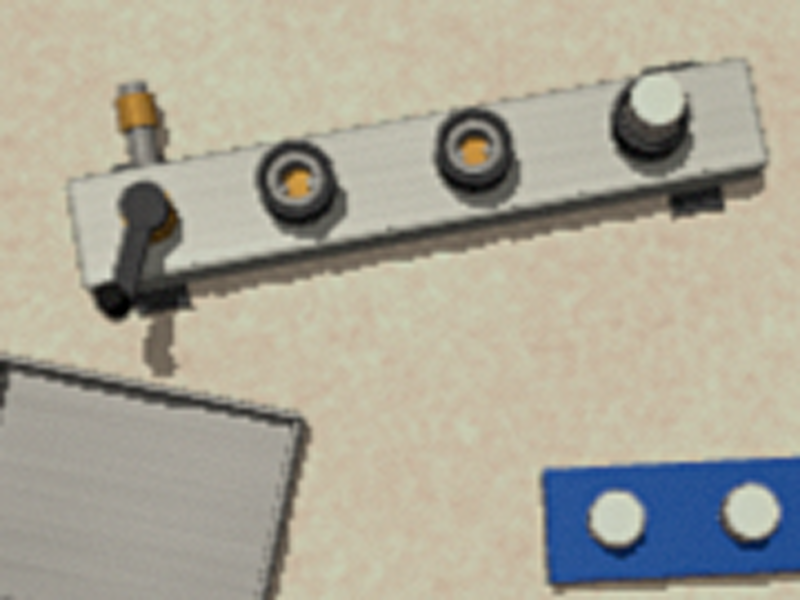

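View pics/sidez.png

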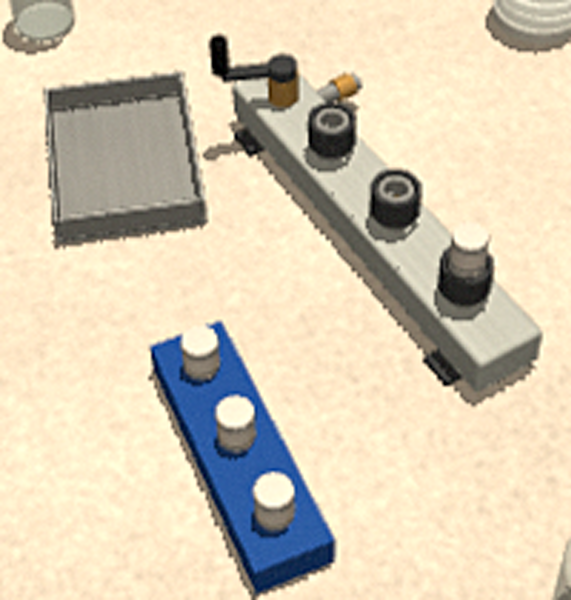

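```bash
cat > meas.py <<'E'
from h import *
np.set_printoptions(suppress=True,precision=1)
from scipy.optimize import least_squares
def circ(P,r0=None):
    # fit boundary circle via convex hull
    h=cv2.convexHull(P.astype(np.float32)[:,None,:])[:,0]
    (c,r)=cv2.minEnclosingCircle(P.astype(np.float32)); 
    return np.array(c),r,P.mean(0)
def disk(W,xy,z,rad,dz=5):
    m=(np.hypot(W[...,0]-xy[0],W[...,1]-xy[1])<rad)&(abs(W[...,2]-z)<dz)
    P=W[m]; return P
E
python3 - <<'E'
from meas import *
ct,Wt=cloud("top"); cs,Ws=cloud("side")
for nm,xy,z,r in (("f1",(423,-113),64,22),("f2",(425,-183),64,22),("f3",(428,-252),64,22),("sp",(629,-131),114,22),("p2",(612,-39),82,30),("p3",(598,53),82,30),("post",(528,141),119,15)):
    for n,W in(("top",Wt),("side",Ws)):
        P=disk(W,xy,z,r,4)
        c,R,m=circ(P[:,:2]); print(nm,n,len(P),"enc",c,R,"mean",m,"z",np.median(P[:,2]),P[:,2].std())
# manifold top face yaw
for n,W in(("top",Wt),("side",Ws)):
    m=(abs(W[...,2]-45)<4)&(W[...,0]>540)&(W[...,0]<690)&(W[...,1]>-220)&(W[...,1]<190)
    P=W[m][:,:2].astype(np.float32); print(n,cv2.minAreaRect(P))
    m=(abs(W[...,2]-31)<4)&(W[...,0]>370)&(W[...,0]<480)&(W[...,1]>-320)&(W[...,1]<-50)
    P=W[m][:,:2].astype(np.float32); print(" rack",n,cv2.minAreaRect(P),np.median(W[m][:,2]))
    m=(abs(W[...,2]-30)<4)&(W[...,0]>330)&(W[...,0]<530)&(W[...,1]>50)&(W[...,1]<260)
    P=W[m][:,:2].astype(np.float32); print(" tray",n,cv2.minAreaRect(P))
E
```

```text
f1 top 108 enc [ 424.8 -109. ] 14.146228790283203 mean [ 424.9 -109.4] z 64.06885739784573 1.8845398178324593
f1 side 112 enc [ 424.8 -110.6] 14.560575485229492 mean [ 423.7 -111.8] z 64.07336049653485 1.6009970223250525
f2 top 99 enc [ 428.9 -178.6] 13.856453895568848 mean [ 428.9 -178.8] z 64.63563750554543 1.9252187433982273
f2 side 133 enc [ 427.1 -180.6] 14.331148147583008 mean [ 427.  -181.3] z 63.86238096289716 1.620225070401636
f3 top 107 enc [ 431.5 -248.6] 13.844783782958984 mean [ 431.6 -248.2] z 64.11175076833898 2.0338894401379677
f3 side 149 enc [ 430.6 -250.7] 14.090449333190918 mean [ 430.7 -251.3] z 64.25796526016214 1.6586238432244447
sp top 113 enc [ 635.1 -128.3] 14.250664710998535 mean [ 635.1 -128.5] z 114.60721997541162 1.8824125881056293
sp side 111 enc [ 634.2 -130.1] 14.46644401550293 mean [ 633.  -130.7] z 114.51697518268249 1.6019497203553354
p2 top 169 enc [617.9 -35.3] 21.28762435913086 mean [617.4 -34.8] z 82.55951235494128 2.0514411948476683
p2 side 167 enc [616.7 -37.5] 22.32052230834961 mean [616.3 -36.9] z 81.49220369121382 1.8747640986268987
p3 top
[... 427 characters left out ...]
28.9256591796875, -2.4525909423828125), (97.883544921875, 373.9357604980469), 10.618218421936035)
 rack top ((428.8269958496094, -179.2693328857422), (60.27497100830078, 210.30776977539062), 2.8911049365997314) 31.153900671031604
 tray top ((436.08990478515625, 151.27114868164062), (170.39112854003906, 130.0700225830078), 78.72144317626953)
side ((610.2393188476562, -8.631011962890625), (63.498104095458984, 373.04803466796875), 10.818506240844727)
 rack side ((427.47869873046875, -180.20167541503906), (60.773277282714844, 212.7606201171875), 3.0070855617523193) 31.371513120496793
 tray side ((434.5037841796875, 150.08273315429688), (175.04782104492188, 129.91928100585938), 78.70865631103516)
```

```bash
cat >> h.py <<'E'
TH=np.deg2rad(10.85)
P2=np.array([616.9,-36.0]); YH=np.array([-np.sin(TH),np.cos(TH)]); XH=np.array([np.cos(TH),np.sin(TH)])
P1=P2-95*YH; P3=P2+95*YH; AX=P3+80*YH
def to(T,yaw=None,s=None):
    s=s or st(); r=rows(s,T); t=0
    if yaw is not None:
        t=-((yaw-s["eef_rot"][2]+np.pi)%(2*np.pi)-np.pi)/np.pi
    print("cmd tx,ty,tz",r,"turn",round(t,4)); return r
E
python3 - <<'E'
from h import *
print(P1,P3,AX)
s=st()
to([530,146.8,160],-0.785,s); to([530,146.8,92],-0.785,s)
E
```

```text
[ 634.78265279 -129.30171879] [599.01734721  57.30171879] [583.95827117 135.87158724]
0.3 [205.9 509.9 205.3] [-1.5712  0.     -0.3838] F [-0.2  0.9 -0.1] gap 94.0
cmd tx,ty,tz [ 2.1824  0.2267 -1.0766] turn 0.1277
cmd tx,ty,tz [ 2.1824  0.5667 -1.0765] turn 0.1277
```

```bash
python3 -m creep '[{"tx":0.25,"tz":-0.12,"turn":0.04,"fingers":60},{"tx":0.5,"tz":-0.24,"turn":0.08,"fingers":40},{"tx":0.75,"tz":-0.36,"turn":0.1277,"fingers":40},{"tx":1,"tz":-0.49,"turn":0.1277,"fingers":40},{"tx":1,"tz":-0.49,"turn":0.1277,"fingers":40},{"tx":1,"tz":-0.49,"turn":0.1277,"fingers":40},{"tx":1,"tz":-0.49,"turn":0.1277,"fingers":40},{"tx":1,"tz":-0.49,"turn":0.1277,"fingers":40}]' 20; python3 - <<'E'
from h import *
to([530,146.8,160],-0.785)
E
```

```text
0.3 [205.9 509.9 205.3] [-1.5712  0.     -0.3838] F [-0.2  0.9 -0.1] gap 94.0
cmd tx,ty,tz [ 2.1824  0.2267 -1.0766] turn 0.1277$[0]: bad value
```

```bash
python3 -m creep '[{"tx":0.25,"ty":0.0,"tz":-0.12,"turn":0.04,"fingers":60},{"tx":0.5,"ty":0.0,"tz":-0.24,"turn":0.08,"fingers":40},{"tx":0.75,"ty":0.0,"tz":-0.36,"turn":0.1277,"fingers":40},{"tx":1.0,"ty":0.0,"tz":-0.49,"turn":0.1277,"fingers":40},{"tx":1.0,"ty":0.0,"tz":-0.49,"turn":0.1277,"fingers":40},{"tx":1.0,"ty":0.0,"tz":-0.49,"turn":0.1277,"fingers":40},{"tx":1.0,"ty":0.0,"tz":-0.49,"turn":0.1277,"fingers":40}]' 20; python3 - <<'E'
from h import *
to([530,146.8,160],-0.785)
E
```

```text
clock: 1.0
eef_pos: [354.6, 344.3, 205.3]
eef_rot: [-1.571, 0.0, -0.786]
wrist_force: [-0.6, 0.3, -0.6]
finger_gap: 41.3
1.0 [354.6 344.3 205.3] [-1.5711e+00  1.0000e-04 -7.8590e-01] F [-0.6  0.3 -0.6] gap 41.3
cmd tx,ty,tz [ 1.3184  0.2266 -0.0773] turn -0.0003
```

```bash
python3 -m creep '[{"tx":0.25,"ty":0.0,"tz":0.0,"turn":0.0,"fingers":40},{"tx":0.5,"ty":0.0,"tz":0.0,"turn":0.0,"fingers":40},{"tx":0.75,"ty":0.0,"tz":0.0,"turn":0.0,"fingers":40},{"tx":0.95,"ty":0.0,"tz":-0.07,"turn":0.0,"fingers":40},{"tx":0.95,"ty":0.0,"tz":-0.07,"turn":0.0,"fingers":40},{"tx":0.95,"ty":0.0,"tz":-0.07,"turn":0.0,"fingers":40}]'; python3 - <<'E'
from h import *
s=st()
to([530,146.8,160],-0.785,s);to([530,146.8,92],-0.785,s)
E
```

```text
clock: 1.6
eef_pos: [478.7, 200.7, 205.2]
eef_rot: [-1.571, 0.0, -0.786]
wrist_force: [0.0, 0.4, -0.6]
finger_gap: 40.0
1.6 [478.7 200.7 205.2] [-1.5713e+00  5.0000e-04 -7.8600e-01] F [ 0.   0.4 -0.6] gap 40.0
cmd tx,ty,tz [ 0.3723  0.2256 -0.0089] turn -0.0003
cmd tx,ty,tz [ 0.3725  0.5656 -0.0087] turn -0.0003
```

```bash
python3 -m creep '[{"tx":0.2,"ty":0.1,"tz":0.0,"turn":0.0,"fingers":40},{"tx":0.372,"ty":0.2,"tz":-0.009,"turn":0.0,"fingers":40},{"tx":0.372,"ty":0.225,"tz":-0.009,"turn":0.0,"fingers":40},{"tx":0.372,"ty":0.225,"tz":-0.009,"turn":0.0,"fingers":40},{"tx":0.372,"ty":0.225,"tz":-0.009,"turn":0.0,"fingers":40}]'; python3 - <<'E'
from h import *
to([530,146.8,92],-0.785)
for n,b in(("top",(150,120,300,240)),("side",(200,120,340,225))):
    c=optics.camera(n); x0,y0,x1,y1=b
    cv2.imwrite(f"pics/{n}1.png",cv2.resize(c["frame"][y0:y1,x0:x1,::-1],None,fx=5,fy=5))
E
```

```text
clock: 2.1
eef_pos: [529.4, 148.6, 160.7]
eef_rot: [-1.571, 0.0, -0.784]
wrist_force: [-0.2, -0.1, 0.7]
finger_gap: 40.5
2.1 [529.4 148.6 160.7] [-1.5707e+00  4.0000e-04 -7.8400e-01] F [-0.2 -0.1  0.7] gap 40.5
cmd tx,ty,tz [ 0.0086  0.3437 -0.0043] turn 0.0003
```

View pics/side1.png

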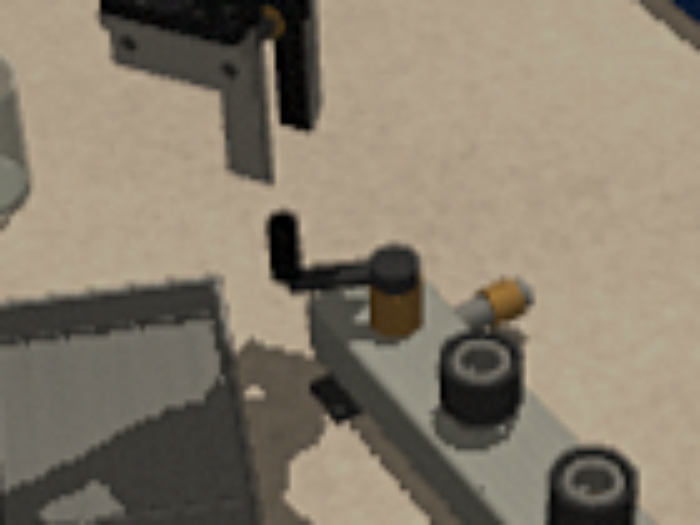

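The side view shows the fingers straddling the post from above, with the post top at (282,215). I descend and grip lightly.

```bash
python3 -m creep '[{"tx":0.008,"ty":0.15,"tz":-0.004,"turn":0.0,"fingers":40},{"tx":0.008,"ty":0.3,"tz":-0.004,"turn":0.0,"fingers":40},{"tx":0.008,"ty":0.344,"tz":-0.004,"turn":0.0,"fingers":40},{"tx":0.008,"ty":0.344,"tz":-0.004,"turn":0.0,"fingers":12},{"tx":0.008,"ty":0.344,"tz":-0.004,"turn":0.0,"fingers":12},{"tx":0.008,"ty":0.344,"tz":-0.004,"turn":0.0,"fingers":12},{"tx":0.008,"ty":0.344,"tz":-0.004,"turn":0.0,"fingers":12},{"tx":0.008,"ty":0.344,"tz":-0.004,"turn":0.0,"fingers":12}]' 10; python3 - <<'E'
from h import *
s=st()
for a in (0.9,0.6,0.3,0.0,-.05):
    r=AX+55*(np.cos(a)*YH-np.sin(a)*XH); print(a,r);to([*r,s["eef_pos"][2]],None,s)
E
```

```text
clock: 3.0
eef_pos: [530.9, 146.7, 93.5]
eef_rot: [-1.568, -0.001, -0.784]
wrist_force: [-0.5, 0.6, 5.3]
finger_gap: 15.5
3.0 [530.9 146.7  93.5] [-1.5682e+00 -1.3000e-03 -7.8430e-01] F [-0.5  0.6  5.3] gap 15.5
0.9 [535.2098709  161.33908558]
cmd tx,ty,tz [-0.0364  0.0001  0.0669] turn 0
0.6 [544.91330598 174.60775501]
cmd tx,ty,tz [-0.0489  0.0003  0.1482] turn 0
0.3 [558.10451151 184.41623794]
cmd tx,ty,tz [-0.0368  0.0006  0.2295] turn 0
0.0 [573.60515639 189.88837181]
cmd tx,ty,tz [-0.0013  0.0008  0.3036] turn 0
-0.05 [576.31780911 190.33830497]
cmd tx,ty,tz [0.0067 0.0008 0.3147] turn 0
```

```bash
python3 -m creep '[{"tx":-0.02,"ty":-0.01,"tz":0.03,"turn":0.0,"fingers":12},{"tx":-0.036,"ty":-0.01,"tz":0.067,"turn":0.0,"fingers":12},{"tx":-0.046,"ty":-0.01,"tz":0.11,"turn":0.0,"fingers":12},{"tx":-0.049,"ty":-0.01,"tz":0.148,"turn":0.0,"fingers":12},{"tx":-0.045,"ty":-0.01,"tz":0.19,"turn":0.0,"fingers":12},{"tx":-0.037,"ty":-0.01,"tz":0.23,"turn":0.0,"fingers":12},{"tx":-0.02,"ty":-0.01,"tz":0.27,"turn":0.0,"fingers":12},{"tx":-0.002,"ty":-0.01,"tz":0.304,"turn":0.0,"fingers":12},{"tx":0.005,"ty":-0.01,"tz":0.312,"turn":0.0,"fingers":12},{"tx":0.005,"ty":-0.01,"tz":0.312,"turn":0.0,"fingers":12}]'; python3 - <<'E'
from h import *
s=st()
print(AX, np.linalg.norm(s["eef_pos"][:2]-AX))
d=s["eef_pos"][:2]-AX
print("valve est",np.arctan2(-d@XH,d@YH))
E
```

```text
clock: 4.0
eef_pos: [574.4, 189.3, 95.3]
eef_rot: [-1.574, 0.001, -0.784]
wrist_force: [-19.1, -9.1, 5.4]
finger_gap: 16.0
4.0 [574.4 189.3  95.3] [-1.5736e+00  9.0000e-04 -7.8430e-01] F [-19.1  -9.1   5.4] gap 16.0
[583.95827117 135.87158724] 54.28078392881916
valve est -0.012402510137080311
```

```bash
python3 -m creep '[{"tx":0.0,"ty":0.0,"tz":0.0,"turn":0.0,"fingers":40},{"tx":0.0,"ty":0.0,"tz":0.0,"turn":0.0,"fingers":40},{"tx":0.0,"ty":0.0,"tz":0.0,"turn":0.0,"fingers":40},{"tx":0.0,"ty":-0.2,"tz":0.0,"turn":0.0,"fingers":40},{"tx":0.0,"ty":-0.4,"tz":0.0,"turn":0.0,"fingers":60},{"tx":0.0,"ty":-0.4,"tz":0.0,"turn":0.1,"fingers":60},{"tx":0.0,"ty":-0.4,"tz":0.0,"turn":0.19,"fingers":60},{"tx":0.0,"ty":-0.4,"tz":0.0,"turn":0.19,"fingers":60},{"tx":0.0,"ty":-0.4,"tz":0.0,"turn":0.19,"fingers":60}]'; python3 - <<'E'
from meas import *
s=st()
to([*P1,185],-1.382,s);
for n in("side",):
    c,W=cloud(n)
    P=disk(W,(574,190),120,20,4);print(n,len(P),P.mean(0))
    P=P[:,:2].mean(0); d=P-AX; print(np.arctan2(-d@XH,d@YH))
c,W=cloud("top");cv2.imwrite("pics/top2.png",c["frame"][:,:,::-1])
E
```

```text
clock: 4.9
eef_pos: [575.1, 189.5, 175.7]
eef_rot: [-1.572, -0.001, -1.387]
wrist_force: [-0.0, -0.3, -0.5]
finger_gap: 60.1
4.9 [575.1 189.5 175.7] [-1.6 -0.  -1.4] F [-0.  -0.3 -0.5] gap 60.1
cmd tx,ty,tz [ 1.6 -0.   0. ] turn -0.0017
side 28 [573.1 187.7 119.3]
0.017049649287901585
```

View pics/top2.png

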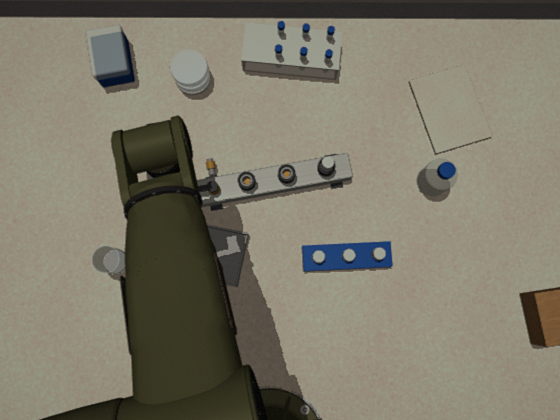

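The valve is shut: side depth gives 0.02 rad, and I felt the stop. Next, over port1.

```bash
python3 -m creep '[{"tx":0.2,"ty":-0.04,"tz":0.0,"turn":0.0,"fingers":60},{"tx":0.4,"ty":-0.04,"tz":0.0,"turn":0.0,"fingers":60},{"tx":0.6,"ty":-0.04,"tz":0.0,"turn":0.0,"fingers":60},{"tx":0.8,"ty":-0.04,"tz":0.0,"turn":0.0,"fingers":60},{"tx":0.97,"ty":-0.04,"tz":0.0,"turn":0.0,"fingers":60},{"tx":0.97,"ty":-0.04,"tz":0.0,"turn":0.0,"fingers":60}]'; python3 - <<'E'
from meas import *
s=st(); np.set_printoptions(precision=4)
to([*P1,185],-1.382,s);
E
```

```text
clock: 5.6
eef_pos: [611.7, -4.8, 183.7]
eef_rot: [-1.572, -0.001, -1.383]
wrist_force: [-1.2, 0.0, 0.2]
finger_gap: 60.2
5.6 [611.7  -4.8 183.7] [-1.6 -0.  -1.4] F [-1.2  0.   0.2] gap 60.2
cmd tx,ty,tz [ 0.6331 -0.0054 -0.0033] turn -0.0002
```

```bash
python3 -m creep '[{"tx":0.2,"ty":0.0,"tz":0.0,"turn":0.0,"fingers":60},{"tx":0.4,"ty":0.0,"tz":0.0,"turn":0.0,"fingers":60},{"tx":0.6,"ty":0.0,"tz":-0.003,"turn":0.0,"fingers":60},{"tx":0.633,"ty":0.0,"tz":-0.003,"turn":0.0,"fingers":60},{"tx":0.633,"ty":0.0,"tz":-0.003,"turn":0.0,"fingers":60},{"tx":0.633,"ty":0.0,"tz":-0.003,"turn":0.0,"fingers":60}]'; python3 - <<'E'
from meas import *
s=st(); np.set_printoptions(precision=4)
to([*P1,64],-1.382,s);
# compare fingers/cartridge in both views
for n in("top","side"):
    c=optics.camera(n); u,v=map(int,proj(c,[*P1,115])); 
    cv2.imwrite(f"pics/{n}3.png",cv2.resize(c["frame"][v-50:v+50,u-60:u+60,::-1],None,fx=5,fy=5))
E
```

```text
clock: 6.2
eef_pos: [634.9, -127.9, 183.9]
eef_rot: [-1.572, -0.001, -1.38]
wrist_force: [-0.8, 0.5, 0.7]
finger_gap: 60.0
6.2 [ 634.9 -127.9  183.9] [-1.6 -0.  -1.4] F [-0.8  0.5  0.7] gap 60.0
cmd tx,ty,tz [ 0.006   0.5997 -0.0012] turn 0.0005
```

View pics/side3.png

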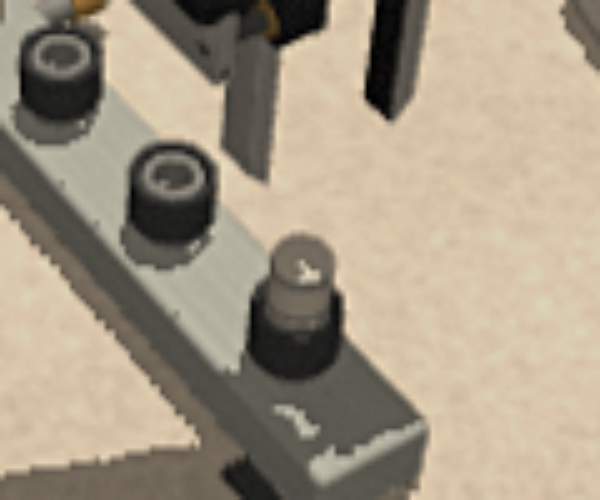

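```bash
python3 -m creep '[{"tx":0.006,"ty":0.2,"tz":-0.001,"turn":0.0,"fingers":60},{"tx":0.006,"ty":0.4,"tz":-0.001,"turn":0.0,"fingers":60},{"tx":0.006,"ty":0.55,"tz":-0.001,"turn":0.0,"fingers":60},{"tx":0.006,"ty":0.6,"tz":-0.001,"turn":0.0,"fingers":60},{"tx":0.006,"ty":0.6,"tz":-0.001,"turn":0.0,"fingers":50},{"tx":0.006,"ty":0.6,"tz":-0.001,"turn":0.0,"fingers":44},{"tx":0.006,"ty":0.6,"tz":-0.001,"turn":0.0,"fingers":35},{"tx":0.006,"ty":0.6,"tz":-0.001,"turn":0.0,"fingers":35},{"tx":0.006,"ty":0.6,"tz":-0.001,"turn":0.0,"fingers":35},{"tx":0.006,"ty":0.6,"tz":-0.001,"turn":0.0,"fingers":35}]' 30;python3 - <<'E'
from meas import *
s=st(); print(s["moment"], (s["wrist_force"][:2]@XH,s["wrist_force"][:2]@YH), ((s["eef_pos"][:2]-P1)@XH,(s["eef_pos"][:2]-P1)@YH))
E
```

```text
clock: 7.3
eef_pos: [634.2, -129.3, 65.7]
eef_rot: [-1.573, -0.001, -1.38]
wrist_force: [-11.1, -0.2, 3.1]
finger_gap: 41.7
7.3 [ 634.2 -129.3   65.7] [-1.6 -0.  -1.4] F [-11.1  -0.2   3.1] gap 41.7
[-0.1  2.  -0. ] (np.float64(-10.923326799397723), np.float64(1.93172542585227)) (np.float64(-0.6125922845787136), np.float64(0.12469387781700915))
```

```bash
python3 -m creep '[{"tx":0.0,"ty":0.0,"tz":0.0,"turn":0.0,"fingers":35},{"tx":0.0,"ty":0.02,"tz":0.0,"turn":0.0,"fingers":35},{"tx":0.0,"ty":0.04,"tz":0.0,"turn":0.0,"fingers":35},{"tx":0.0,"ty":0.055,"tz":0.0,"turn":0.0,"fingers":35},{"tx":0.0,"ty":0.07,"tz":0.0,"turn":0.0,"fingers":35},{"tx":0.0,"ty":0.075,"tz":0.0,"turn":0.0,"fingers":35},{"tx":0.0,"ty":0.075,"tz":0.0,"turn":0.0,"fingers":35}]' 40;python3 - <<'E'
from meas import *
s=st(); print(s["moment"], (s["wrist_force"][:2]@XH,s["wrist_force"][:2]@YH), ((s["eef_pos"][:2]-P1)@XH,(s["eef_pos"][:2]-P1)@YH))
E
```

```text
clock: 8.0
eef_pos: [634.2, -129.3, 53.1]
eef_rot: [-1.573, -0.002, -1.38]
wrist_force: [-12.0, 3.1, 11.2]
finger_gap: 41.5
8.0 [ 634.2 -129.3   53.1] [-1.6 -0.  -1.4] F [-12.    3.1  11.2] gap 41.5
[ 0.3  2.3 -0. ] (np.float64(-11.223428039643025), np.float64(5.2853139238608975)) (np.float64(-0.6169219977118064), np.float64(0.0738688948659987))
```

```bash
python3 -m creep '[{"tx":0.0,"ty":0.015,"tz":-0.004,"turn":0.0,"fingers":35},{"tx":0.0,"ty":0.025,"tz":-0.004,"turn":0.0,"fingers":35},{"tx":0.0,"ty":0.025,"tz":-0.004,"turn":0.0,"fingers":35}]';python3 - <<'E'
from meas import *
s=st(); print(s["moment"], (s["wrist_force"][:2]@XH,s["wrist_force"][:2]@YH), ((s["eef_pos"][:2]-P1)@XH,(s["eef_pos"][:2]-P1)@YH))
E
```

```text
clock: 8.3
eef_pos: [634.2, -129.4, 53.0]
eef_rot: [-1.57, -0.003, -1.38]
wrist_force: [-18.0, 5.4, 31.4]
finger_gap: 41.4
8.3 [ 634.2 -129.4   53. ] [-1.6 -0.  -1.4] F [-18.    5.4  31.4] gap 41.4
[ 0.9  3.6 -0.1] (np.float64(-16.654738559443615), np.float64(8.690678965282972)) (np.float64(-0.6283078441988964), np.float64(-0.0192569782112527))
```

```bash
python3 -m creep '[{"tx":0.0,"ty":0.0,"tz":0.0,"turn":0.0,"fingers":35},{"tx":0.0,"ty":0.0,"tz":0.0,"turn":0.0,"fingers":60},{"tx":0.0,"ty":0.0,"tz":0.0,"turn":0.0,"fingers":60},{"tx":0.0,"ty":-0.1,"tz":0.0,"turn":0.0,"fingers":60},{"tx":0.0,"ty":-0.2,"tz":0.0,"turn":0.0,"fingers":60},{"tx":0.0,"ty":-0.2,"tz":0.0,"turn":0.0,"fingers":60},{"tx":0.0,"ty":-0.2,"tz":0.0,"turn":0.0,"fingers":60}]';python3 - <<'E'
from meas import *
s=st()
c,W=cloud("side"); u,v=map(int,proj(c,[*P1,115])); 
cv2.imwrite(f"pics/side4.png",cv2.resize(c["frame"][v-50:v+50,u-60:u+60,::-1],None,fx=5,fy=5))
P=disk(W,P1,127,15,4);print(len(P),P.mean(0))
to([*P1,93])
E
```

```text
clock: 9.0
eef_pos: [634.3, -129.3, 92.9]
eef_rot: [-1.569, -0.003, -1.38]
wrist_force: [-0.4, 0.2, -0.4]
finger_gap: 59.9
9.0 [ 634.3 -129.3   92.9] [-1.6 -0.  -1.4] F [-0.4  0.2 -0.4] gap 59.9
95 [ 634.1 -131.1  128.4]
9.05 [ 633.9 -129.2   92.2] [-1.6 -0.  -1.4] F [-1.   0.6 -0.1] gap 60.2
cmd tx,ty,tz [ 0. -0.  0.] turn 0
```

View pics/side4.png

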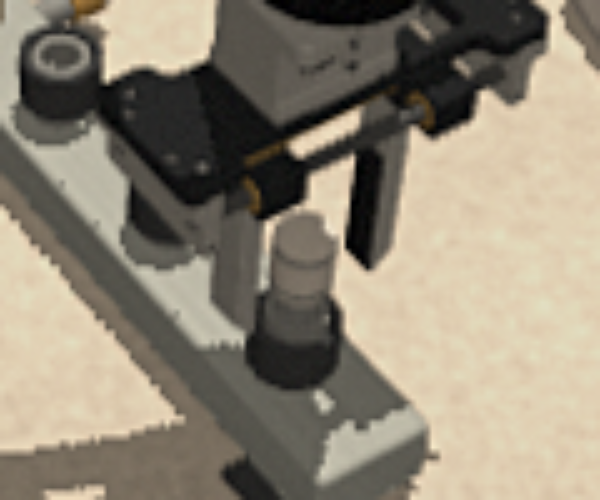

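The side view shows the sleeve back and the cartridge lifted, with its top at 128 mm. I grip it and draw it straight up.

```bash
python3 -m creep '[{"tx":0.0,"ty":-0.01,"tz":0.0,"turn":0.0,"fingers":40},{"tx":0.0,"ty":-0.01,"tz":0.0,"turn":0.0,"fingers":22},{"tx":0.0,"ty":-0.01,"tz":0.0,"turn":0.0,"fingers":22},{"tx":0.0,"ty":-0.01,"tz":0.0,"turn":0.0,"fingers":22},{"tx":0.0,"ty":-0.01,"tz":0.0,"turn":0.0,"fingers":22},{"tx":0.0,"ty":-0.06,"tz":0.0,"turn":0.0,"fingers":22},{"tx":0.0,"ty":-0.15,"tz":0.0,"turn":0.0,"fingers":22},{"tx":0.0,"ty":-0.3,"tz":0.0,"turn":0.0,"fingers":22},{"tx":0.0,"ty":-0.45,"tz":0.0,"turn":0.0,"fingers":22},{"tx":0.0,"ty":-0.45,"tz":0.0,"turn":0.0,"fingers":22}]' 20;python3 - <<'E'
from meas import *
s=st(); np.set_printoptions(precision=4,suppress=True)
# tray re-measure
for n in("top","side"):
    c,W=cloud(n)
    m=(abs(W[...,2]-30)<4)&(W[...,0]>330)&(W[...,0]<530)&(W[...,1]>50)&(W[...,1]<260)
    P=W[m][:,:2].astype(np.float32); print(" tray",n,cv2.minAreaRect(P))
    cv2.imwrite(f"pics/{n}5.png",c["frame"][:,:,::-1])
E
```

```text
clock: 10.05
eef_pos: [635.4, -129.3, 187.6]
eef_rot: [-1.564, -0.006, -1.38]
wrist_force: [-0.6, -0.0, 0.1]
finger_gap: 27.5
10.05 [ 635.4 -129.3  187.6] [-1.6 -0.  -1.4] F [-0.6 -0.   0.1] gap 27.5
 tray top ((436.0880126953125, 151.46533203125), (170.92259216308594, 129.95445251464844), 78.84532928466797)
 tray side ((434.4256591796875, 149.46923828125), (175.5412139892578, 129.69012451171875), 78.6962890625)
```

View pics/side5.png

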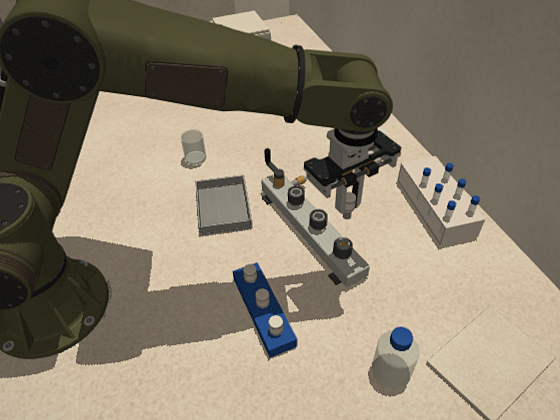

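```bash
python3 - <<'E'
from h import *
np.set_printoptions(precision=4,suppress=True)
to([435.5,150.5,190])
E
```

```text
10.15 [ 633.9 -129.   182.9] [-1.5694 -0.0032 -1.3798] F [ 0.9  0.3 -1.4] gap 27.5
cmd tx,ty,tz [-1.5605 -0.0417 -0.7087] turn 0
```

```bash
python3 -m creep '[{"tx":-0.2,"ty":-0.02,"tz":-0.09,"turn":0.0,"fingers":22},{"tx":-0.4,"ty":-0.03,"tz":-0.18,"turn":0.0,"fingers":22},{"tx":-0.6,"ty":-0.04,"tz":-0.27,"turn":0.0,"fingers":22},{"tx":-0.8,"ty":-0.04,"tz":-0.36,"turn":0.0,"fingers":22},{"tx":-0.9,"ty":-0.04,"tz":-0.45,"turn":0.0,"fingers":22},{"tx":-0.95,"ty":-0.04,"tz":-0.6,"turn":0.0,"fingers":22},{"tx":-1.0,"ty":-0.04,"tz":-0.709,"turn":0.0,"fingers":22},{"tx":-1.0,"ty":-0.04,"tz":-0.709,"turn":0.0,"fingers":22}]'; python3 - <<'E'
from h import *
np.set_printoptions(precision=4,suppress=True)
s=st()
to([435.5,150.5,150],None,s); to([435.5,150.5,36],None,s)
E
```

```text
clock: 10.95
eef_pos: [454.5, 41.0, 189.4]
eef_rot: [-1.571, -0.003, -1.379]
wrist_force: [-0.2, -0.1, -0.0]
finger_gap: 27.5
10.95 [454.5  41.  189.4] [-1.5711 -0.0029 -1.3789] F [-0.2 -0.1 -0. ] gap 27.5
cmd tx,ty,tz [-0.5561  0.1952  0.0113] turn 0
cmd tx,ty,tz [-0.5577  0.7652  0.0114] turn 0
```

```bash
python3 -m creep '[{"tx":-0.2,"ty":0.0,"tz":0.0,"turn":0.0,"fingers":22},{"tx":-0.4,"ty":0.05,"tz":0.01,"turn":0.0,"fingers":22},{"tx":-0.557,"ty":0.15,"tz":0.01,"turn":0.0,"fingers":22},{"tx":-0.557,"ty":0.35,"tz":0.01,"turn":0.0,"fingers":22},{"tx":-0.557,"ty":0.55,"tz":0.01,"turn":0.0,"fingers":22},{"tx":-0.557,"ty":0.7,"tz":0.01,"turn":0.0,"fingers":22},{"tx":-0.557,"ty":0.765,"tz":0.01,"turn":0.0,"fingers":22},{"tx":-0.557,"ty":0.765,"tz":0.01,"turn":0.0,"fingers":22},{"tx":-0.557,"ty":0.765,"tz":0.01,"turn":0.0,"fingers":22}]'
```

```text
clock: 11.85
eef_pos: [435.5, 150.3, 36.1]
eef_rot: [-1.572, -0.003, -1.379]
wrist_force: [-0.1, -0.4, -0.5]
finger_gap: 27.4
```

```bash
python3 -m creep '[{"tx":0.0,"ty":0.0,"tz":0.0,"turn":0.0,"fingers":22},{"tx":0.0,"ty":0.0,"tz":0.0,"turn":0.0,"fingers":45},{"tx":0.0,"ty":0.0,"tz":0.0,"turn":0.0,"fingers":45},{"tx":0.0,"ty":0.0,"tz":0.0,"turn":0.0,"fingers":45},{"tx":0.0,"ty":-0.2,"tz":0.0,"turn":0.0,"fingers":45},{"tx":0.0,"ty":-0.4,"tz":0.0,"turn":0.0,"fingers":45},{"tx":0.0,"ty":-0.6,"tz":0.0,"turn":0.0,"fingers":45},{"tx":0.0,"ty":-0.75,"tz":0.0,"turn":0.0,"fingers":50},{"tx":0.0,"ty":-0.75,"tz":0.0,"turn":0.0,"fingers":50}]';python3 - <<'E'
from meas import *
s=st(); np.set_printoptions(precision=4,suppress=True)
for n in("top","side"):
    c,W=cloud(n)
    m=(abs(W[...,2]-31)<4)&(W[...,0]>370)&(W[...,0]<480)&(W[...,1]>-320)&(W[...,1]<-50)
    P=W[m][:,:2].astype(np.float32); print(" rack",n,cv2.minAreaRect(P),np.median(W[m][:,2]))
    for xy in((424.5,-110.5),(428,-179.9),(431,-249.9)):
        P=disk(W,xy,64,25,4);print(len(P),circ(P[:,:2])[:2],np.median(P[:,2]))
    cv2.imwrite(f"pics/{n}6.png",c["frame"][:,:,::-1])
to([431,-249.9,180],-1.382,s)
E
```

```text
clock: 12.75
eef_pos: [437.0, 151.1, 190.1]
eef_rot: [-1.565, -0.002, -1.379]
wrist_force: [0.2, 0.7, 0.4]
finger_gap: 50.0
12.75 [437.  151.1 190.1] [-1.6 -0.  -1.4] F [0.2 0.7 0.4] gap 50.0
 rack top ((428.78399658203125, -179.0614013671875), (60.29068374633789, 210.50469970703125), 2.863445997238159) 31.156434478759053
106 (array([ 425.0701, -109.0444]), 13.858149528503418) 64.18424981831791
100 (array([ 428.3667, -179.106 ]), 14.041316032409668) 64.33231446740203
106 (array([ 431.5889, -248.5671]), 13.919694900512695) 63.92931057366167
 rack side ((427.5175476074219, -179.29815673828125), (60.93751907348633, 213.40228271484375), 2.9013712406158447) 31.310933114006758
109 (array([ 424.3134, -110.5611]), 14.761693954467773) 63.96459860477475
129 (array([ 426.8615, -180.9188]), 14.494013786315918) 63.95343235513449
150 (array([ 430.5634, -250.3606]), 14.417524337768555) 64.1962228890383
cmd tx,ty,tz [ 1.9626  0.0528 -0.4122] turn 0.001
```

View pics/side6.png

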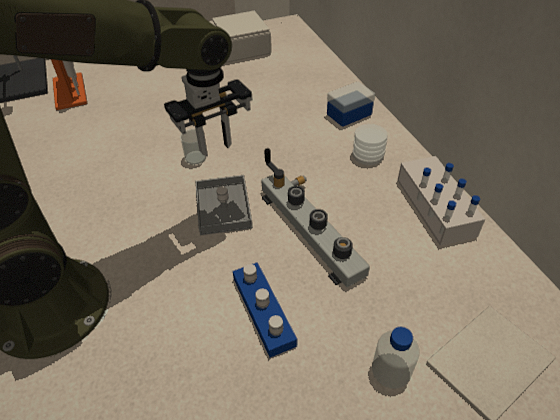

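```bash
sed -i 's/^P2=np.array(\[616.9,-36.0\])/P2=np.array([616.3,-36.1])/' h.py; python3 - <<'E'
from h import *
np.set_printoptions(precision=4,suppress=True)
to([*P3,160],0.189)
E
```

```text
12.85 [435.5 150.7 186.1] [-1.5708 -0.0029 -1.379 ] F [-0.8 -0.6 -1.7] gap 49.9
cmd tx,ty,tz [0.6138 0.1324 0.7104] turn -0.4991
```

```bash
python3 -m creep '[{"tx":0.1,"ty":0.0,"tz":0.1,"turn":-0.05,"fingers":60},{"tx":0.2,"ty":0.0,"tz":0.2,"turn":-0.1,"fingers":60},{"tx":0.3,"ty":0.0,"tz":0.3,"turn":-0.15,"fingers":60},{"tx":0.4,"ty":0.0,"tz":0.4,"turn":-0.2,"fingers":60},{"tx":0.5,"ty":0.0,"tz":0.5,"turn":-0.25,"fingers":60},{"tx":0.6,"ty":0.05,"tz":0.6,"turn":-0.3,"fingers":60},{"tx":0.614,"ty":0.1,"tz":0.7,"turn":-0.35,"fingers":60},{"tx":0.614,"ty":0.13,"tz":0.71,"turn":-0.4,"fingers":60},{"tx":0.614,"ty":0.13,"tz":0.71,"turn":-0.45,"fingers":60},{"tx":0.614,"ty":0.13,"tz":0.71,"turn":-0.499,"fingers":60},{"tx":0.614,"ty":0.13,"tz":0.71,"turn":-0.499,"fingers":60},{"tx":0.614,"ty":0.13,"tz":0.71,"turn":-0.499,"fingers":60}]'; python3 - <<'E'
from h import *
np.set_printoptions(precision=4,suppress=True)
to([*P3,64],0.189)
E
```

```text
clock: 14.05
eef_pos: [597.8, 57.1, 158.7]
eef_rot: [-1.573, 0.003, 0.19]
wrist_force: [0.6, 0.8, 0.3]
finger_gap: 60.2
14.05 [597.8  57.1 158.7] [-1.5733  0.0025  0.1896] F [0.6 0.8 0.3] gap 60.2
cmd tx,ty,tz [0.0045 0.4737 0.001 ] turn 0.0002
```

```bash
python3 -m creep '[{"tx":0.004,"ty":0.15,"tz":0.001,"turn":0.0,"fingers":60},{"tx":0.004,"ty":0.3,"tz":0.001,"turn":0.0,"fingers":60},{"tx":0.004,"ty":0.42,"tz":0.001,"turn":0.0,"fingers":60},{"tx":0.004,"ty":0.474,"tz":0.001,"turn":0.0,"fingers":60},{"tx":0.004,"ty":0.474,"tz":0.001,"turn":0.0,"fingers":50},{"tx":0.004,"ty":0.474,"tz":0.001,"turn":0.0,"fingers":44},{"tx":0.004,"ty":0.474,"tz":0.001,"turn":0.0,"fingers":35},{"tx":0.004,"ty":0.474,"tz":0.001,"turn":0.0,"fingers":35},{"tx":0.004,"ty":0.474,"tz":0.001,"turn":0.0,"fingers":35},{"tx":0.004,"ty":0.474,"tz":0.001,"turn":0.0,"fingers":35}]' 30;python3 - <<'E'
from h import *
s=st(); print((s["wrist_force"][:2]@XH,s["wrist_force"][:2]@YH), ((s["eef_pos"][:2]-P3)@XH,(s["eef_pos"][:2]-P3)@YH))
E
```

```text
clock: 15.05
eef_pos: [599.0, 57.0, 64.8]
eef_rot: [-1.574, 0.001, 0.189]
wrist_force: [3.3, -3.8, 3.1]
finger_gap: 41.7
15.05 [599.   57.   64.8] [-1.5738e+00  7.0000e-04  1.8940e-01] F [ 3.3 -3.8  3.1] gap 41.7
(np.float64(2.509326904146913), np.float64(-4.3577178047118785)) (np.float64(0.4904675986024511), np.float64(-0.3205753375364127))
```

```bash
python3 -m creep '[{"tx":0.0,"ty":0.0,"tz":0.0,"turn":0.0,"fingers":35},{"tx":0.0,"ty":0.02,"tz":0.0,"turn":0.0,"fingers":35},{"tx":0.0,"ty":0.04,"tz":0.0,"turn":0.0,"fingers":35},{"tx":0.0,"ty":0.055,"tz":0.0,"turn":0.0,"fingers":35},{"tx":0.0,"ty":0.07,"tz":0.0,"turn":0.0,"fingers":35},{"tx":0.0,"ty":0.08,"tz":0.0,"turn":0.0,"fingers":35},{"tx":0.0,"ty":0.085,"tz":0.0,"turn":0.0,"fingers":35},{"tx":0.0,"ty":0.085,"tz":0.0,"turn":0.0,"fingers":35}]' 40;python3 - <<'E'
from h import *
s=st(); print((s["wrist_force"][:2]@XH,s["wrist_force"][:2]@YH), ((s["eef_pos"][:2]-P3)@XH,(s["eef_pos"][:2]-P3)@YH))
E
```

```text
clock: 15.85
eef_pos: [599.7, 57.0, 51.6]
eef_rot: [-1.574, -0.002, 0.19]
wrist_force: [-16.4, -3.5, 44.8]
finger_gap: 41.7
15.85 [599.7  57.   51.6] [-1.5744 -0.0017  0.1895] F [-16.4  -3.5  44.8] gap 41.7
(np.float64(-16.731057205866033), np.float64(-0.37413151045560267)) (np.float64(1.1799685878707387), np.float64(-0.4614243347774704))
```

```bash
python3 -m creep '[{"tx":-0.004,"ty":-0.005,"tz":0.0,"turn":0.0,"fingers":35},{"tx":-0.004,"ty":-0.005,"tz":0.0,"turn":0.0,"fingers":60},{"tx":-0.004,"ty":-0.005,"tz":0.0,"turn":0.0,"fingers":60},{"tx":-0.004,"ty":-0.1,"tz":0.0,"turn":0.0,"fingers":60},{"tx":-0.004,"ty":-0.25,"tz":0.0,"turn":0.0,"fingers":60},{"tx":-0.004,"ty":-0.4,"tz":0.0,"turn":0.0,"fingers":60},{"tx":-0.004,"ty":-0.4,"tz":-0.2,"turn":0.0,"fingers":60},{"tx":-0.004,"ty":-0.4,"tz":-0.4,"turn":0.0,"fingers":60},{"tx":-0.004,"ty":-0.4,"tz":-0.475,"turn":0.0,"fingers":60},{"tx":-0.004,"ty":-0.4,"tz":-0.475,"turn":0.0,"fingers":60},{"tx":-0.004,"ty":-0.4,"tz":-0.475,"turn":0.0,"fingers":60}]'; sed -i 's/^P2=np.array(\[616.3,-36.1\])/P2=np.array([616.4,-36.6])/' h.py;python3 - <<'E'
from h import *
np.set_printoptions(precision=4,suppress=True)
to([*P2,64],0.189)
E
```

```text
clock: 16.95
eef_pos: [616.3, -35.3, 131.2]
eef_rot: [-1.574, -0.001, 0.19]
wrist_force: [0.2, -1.1, -0.5]
finger_gap: 60.3
16.95 [616.3 -35.3 131.2] [-1.5737 -0.0006  0.1896] F [ 0.2 -1.1 -0.5] gap 60.3
cmd tx,ty,tz [-0.0007  0.336  -0.0056] turn 0.0002
```

```bash
python3 -m creep '[{"tx":0.0,"ty":0.15,"tz":-0.006,"turn":0.0,"fingers":60},{"tx":0.0,"ty":0.28,"tz":-0.006,"turn":0.0,"fingers":60},{"tx":0.0,"ty":0.336,"tz":-0.006,"turn":0.0,"fingers":60},{"tx":0.0,"ty":0.336,"tz":-0.006,"turn":0.0,"fingers":50},{"tx":0.0,"ty":0.336,"tz":-0.006,"turn":0.0,"fingers":44},{"tx":0.0,"ty":0.336,"tz":-0.006,"turn":0.0,"fingers":35},{"tx":0.0,"ty":0.336,"tz":-0.006,"turn":0.0,"fingers":35},{"tx":0.0,"ty":0.336,"tz":-0.006,"turn":0.0,"fingers":35},{"tx":0.0,"ty":0.336,"tz":-0.006,"turn":0.0,"fingers":35}]' 30;python3 - <<'E'
from h import *
s=st(); print((s["wrist_force"][:2]@XH,s["wrist_force"][:2]@YH), ((s["eef_pos"][:2]-P2)@XH,(s["eef_pos"][:2]-P2)@YH))
E
```

```text
clock: 17.85
eef_pos: [617.2, -36.4, 64.8]
eef_rot: [-1.574, -0.003, 0.19]
wrist_force: [4.2, 3.1, 3.0]
finger_gap: 41.7
17.85 [617.2 -36.4  64.8] [-1.5738 -0.0026  0.1896] F [4.2 3.1 3. ] gap 41.7
(np.float64(4.711327329787964), np.float64(2.2224061469228915)) (np.float64(0.8168076761576234), np.float64(0.02922258067983133))
```

```bash
python3 -m creep '[{"tx":0.0,"ty":0.0,"tz":0.0,"turn":0.0,"fingers":35},{"tx":0.0,"ty":0.02,"tz":0.0,"turn":0.0,"fingers":35},{"tx":0.0,"ty":0.04,"tz":0.0,"turn":0.0,"fingers":35},{"tx":0.0,"ty":0.055,"tz":0.0,"turn":0.0,"fingers":35},{"tx":0.0,"ty":0.07,"tz":0.0,"turn":0.0,"fingers":35},{"tx":0.0,"ty":0.076,"tz":0.0,"turn":0.0,"fingers":35},{"tx":0.0,"ty":0.076,"tz":0.0,"turn":0.0,"fingers":35},{"tx":0.0,"ty":0.076,"tz":0.0,"turn":0.0,"fingers":35}]' 40;python3 - <<'E'
from h import *
s=st(); print((s["wrist_force"][:2]@XH,s["wrist_force"][:2]@YH), ((s["eef_pos"][:2]-P2)@XH,(s["eef_pos"][:2]-P2)@YH))
E
```

```text
clock: 18.65
eef_pos: [617.5, -36.4, 52.3]
eef_rot: [-1.574, -0.004, 0.19]
wrist_force: [-13.1, 4.4, 31.9]
finger_gap: 41.5
18.65 [617.5 -36.4  52.3] [-1.5741 -0.0038  0.1896] F [-13.1   4.4  31.9] gap 41.5
(np.float64(-11.997403713617963), np.float64(6.821547523648949)) (np.float64(1.1622096916716746), np.float64(-0.0170691594381043))
```

```bash
python3 -m creep '[{"tx":-0.003,"ty":-0.003,"tz":0.0,"turn":0.0,"fingers":35},{"tx":-0.003,"ty":-0.003,"tz":0.0,"turn":0.0,"fingers":60},{"tx":-0.003,"ty":-0.003,"tz":0.0,"turn":0.0,"fingers":60},{"tx":-0.003,"ty":-0.1,"tz":0.0,"turn":0.0,"fingers":60},{"tx":-0.003,"ty":-0.25,"tz":0.0,"turn":0.0,"fingers":60},{"tx":-0.003,"ty":-0.45,"tz":0.0,"turn":0.0,"fingers":60},{"tx":-0.1,"ty":-0.5,"tz":-0.2,"turn":0.0,"fingers":60},{"tx":-0.3,"ty":-0.5,"tz":-0.3,"turn":0.0,"fingers":60},{"tx":-0.5,"ty":-0.5,"tz":-0.3,"turn":0.0,"fingers":60},{"tx":-0.7,"ty":-0.5,"tz":-0.3,"turn":0.0,"fingers":60},{"tx":-0.85,"ty":-0.5,"tz":-0.3,"turn":0.0,"fingers":60},{"tx":-0.85,"ty":-0.5,"tz":-0.3,"turn":0.0,"fingers":60},{"tx":-0.85,"ty":-0.5,"tz":-0.3,"turn":0.0,"fingers":60}]'; python3 - <<'E'
from meas import *
np.set_printoptions(precision=4,suppress=True)
s=st()
for n in("top","side"):
    c,W=cloud(n)
    for p in (P1,P2,P3):
        P=disk(W,p,75,26,14); r=np.hypot(*(P[:,:2]-p).T); q=P[(r>16.5)&(r<20)]; print(n,"sleeve top z",np.percentile(q[:,2],[50,90]),len(q))
    cv2.imwrite(f"pics/{n}7.png",c["frame"][:,:,::-1])
    for xy in((424.5,-110.5),(428,-179.9),(431,-249.9)):
        P=disk(W,xy,64,25,4)
        if len(P): print(len(P),circ(P[:,:2])[:2],np.median(P[:,2]))
E
```

```text
clock: 19.95
eef_pos: [461.5, -127.4, 151.8]
eef_rot: [-1.574, -0.004, 0.189]
wrist_force: [0.3, -0.0, 0.7]
finger_gap: 60.1
19.95 [ 461.5 -127.4  151.8] [-1.5743 -0.0038  0.1889] F [ 0.3 -0.   0.7] gap 60.1
top sleeve top z [76.0869 78.6137] 69
top sleeve top z [75.2953 78.0554] 71
top sleeve top z [75.4892 78.3239] 81
91 (array([ 415.0214, -248.9575]), 13.88297176361084) 63.63058167889748
side sleeve top z [75.2012 76.715 ] 75
side sleeve top z [73.9455 76.8089] 66
side sleeve top z [72.8844 77.0521] 74
87 (array([ 408.8975, -111.0586]), 13.882647514343262) 64.14101170168736
97 (array([ 410.7828, -181.4387]), 14.354046821594238) 64.2092415991646
117 (array([ 415.7805, -250.3448]), 13.550487518310547) 64.39768159597993
```

View pics/side7.png

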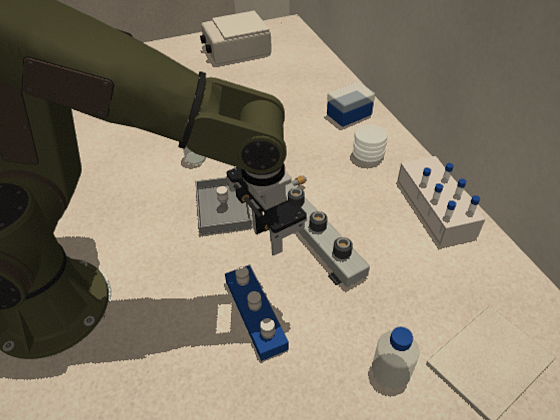

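All three sleeves are back (tops about 75 mm) and the rack has been knocked about 16 mm toward the robot. I remeasure.

```bash
python3 - <<'E'
from meas import *
np.set_printoptions(precision=4,suppress=True)
s=st()
c,W=cloud("side")
m=(abs(W[...,2]-31)<4)&(W[...,0]>350)&(W[...,0]<480)&(W[...,1]>-320)&(W[...,1]<-50)
P=W[m][:,:2].astype(np.float32); print(" rack",cv2.minAreaRect(P))
for xy in((409,-111),(411,-181),(415,-251)):
    P=disk(W,xy,64,25,4); print(len(P),circ(P[:,:2]),np.median(P[:,2]))
c,W=cloud("top"); P=disk(W,(415,-251),64,25,4); print("top",len(P),circ(P[:,:2]),np.median(P[:,2]))
to([408.9,-110.6,38],0.189,s)
E
```

```text
20.05 [ 462.1 -127.1  151.6] [-1.574  -0.0035  0.1898] F [0.1 0.3 0.1] gap 60.1
 rack ((409.2779846191406, -180.65472412109375), (60.267608642578125, 214.58665466308594), 2.892860174179077)
122 (array([ 406.9914, -111.3657]), 15.06800651550293, array([ 406.1529, -112.0054])) 64.33528936675884
133 (array([ 409.8831, -181.2307]), 14.61921501159668, array([ 409.4218, -181.8793])) 64.13944418225925
151 (array([ 413.5727, -250.2627]), 14.518742561340332, array([ 413.2797, -251.5992])) 64.33908246141341
top 109 (array([ 414.8072, -248.8536]), 14.05502986907959, array([ 414.7793, -248.9018])) 63.828191039679155
cmd tx,ty,tz [-0.2475  0.5665  0.1329] turn 0.0003
```

```bash
python3 -m creep '[{"tx":-0.13,"ty":0.1,"tz":0.07,"turn":0.0,"fingers":60},{"tx":-0.257,"ty":0.2,"tz":0.133,"turn":0.0,"fingers":60},{"tx":-0.257,"ty":0.3,"tz":0.133,"turn":0.0,"fingers":60},{"tx":-0.257,"ty":0.3,"tz":0.133,"turn":0.0,"fingers":60},{"tx":-0.257,"ty":0.3,"tz":0.133,"turn":0.0,"fingers":60}]'; python3 - <<'E'
from h import *
np.set_printoptions(precision=4,suppress=True)
s=st();to([407,-110.9,38],0.189,s)
c=optics.camera("side"); u,v=map(int,proj(c,[407,-111,64])); 
cv2.imwrite(f"pics/side8.png",cv2.resize(c["frame"][v-50:v+50,u-60:u+60,::-1],None,fx=5,fy=5))
E
```

```text
clock: 20.65
eef_pos: [407.4, -110.7, 91.6]
eef_rot: [-1.574, -0.003, 0.191]
wrist_force: [-0.2, 0.0, -0.4]
finger_gap: 59.9
20.65 [ 407.4 -110.7   91.6] [-1.5737 -0.0031  0.1905] F [-0.2  0.  -0.4] gap 59.9
cmd tx,ty,tz [-0.003   0.2679  0.0004] turn 0.0005
```

View pics/side8.png

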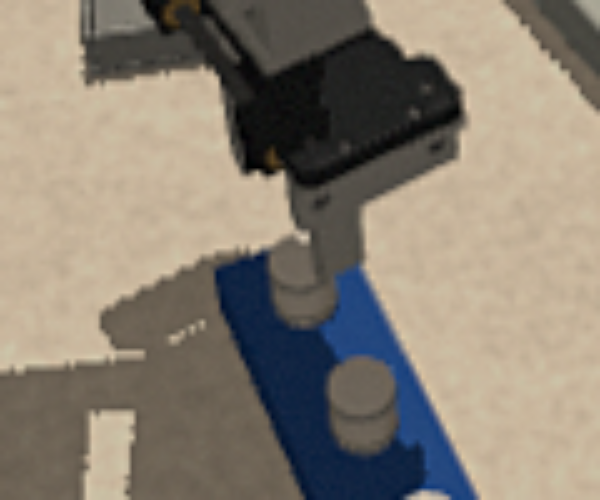

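The fingers sit around the first cartridge. I descend and centre it by a light grip along y.

```bash
python3 -m creep '[{"tx":-0.002,"ty":0.15,"tz":0.0,"turn":0.0,"fingers":60},{"tx":-0.002,"ty":0.25,"tz":0.0,"turn":0.0,"fingers":60},{"tx":-0.002,"ty":0.268,"tz":0.0,"turn":0.0,"fingers":60},{"tx":-0.002,"ty":0.268,"tz":0.0,"turn":0.0,"fingers":40},{"tx":-0.002,"ty":0.268,"tz":0.0,"turn":0.0,"fingers":30},{"tx":-0.002,"ty":0.268,"tz":0.0,"turn":0.0,"fingers":24},{"tx":-0.002,"ty":0.268,"tz":0.0,"turn":0.0,"fingers":24},{"tx":-0.002,"ty":0.268,"tz":0.0,"turn":0.0,"fingers":24},{"tx":-0.002,"ty":0.268,"tz":0.0,"turn":0.0,"fingers":24}]' 6; python3 - <<'E'
from h import *
np.set_printoptions(precision=4,suppress=True)
s=st();to([407,-110.9,38],-1.382,s)
E
```

```text
clock: 21.6
eef_pos: [407.8, -111.1, 38.8]
eef_rot: [-1.575, -0.005, 0.19]
wrist_force: [0.3, -0.1, 5.4]
finger_gap: 28.1
21.6 [ 407.8 -111.1   38.8] [-1.5746 -0.0047  0.1904] F [ 0.3 -0.1  5.4] gap 28.1
cmd tx,ty,tz [-0.0039  0.0038  0.0019] turn 0.5005
```

```bash
python3 -m creep '[{"tx":0.0,"ty":0.0,"tz":0.0,"turn":0.0,"fingers":55},{"tx":0.0,"ty":0.0,"tz":0.0,"turn":0.0,"fingers":55},{"tx":0.0,"ty":0.0,"tz":0.0,"turn":0.05,"fingers":55},{"tx":0.0,"ty":0.0,"tz":0.0,"turn":0.1,"fingers":55},{"tx":0.0,"ty":0.0,"tz":0.0,"turn":0.15,"fingers":55},{"tx":0.0,"ty":0.0,"tz":0.0,"turn":0.2,"fingers":55},{"tx":0.0,"ty":0.0,"tz":0.0,"turn":0.25,"fingers":55},{"tx":0.0,"ty":0.0,"tz":0.0,"turn":0.3,"fingers":55},{"tx":0.0,"ty":0.0,"tz":0.0,"turn":0.35,"fingers":55},{"tx":0.0,"ty":0.0,"tz":0.0,"turn":0.4,"fingers":55},{"tx":0.0,"ty":0.0,"tz":0.0,"turn":0.45,"fingers":55},{"tx":0.0,"ty":0.0,"tz":0.0,"turn":0.5,"fingers":55},{"tx":0.0,"ty":0.0,"tz":0.0,"turn":0.5,"fingers":50},{"tx":0.0,"ty":0.0,"tz":0.0,"turn":0.5,"fingers":35},{"tx":0.0,"ty":0.0,"tz":0.0,"turn":0.5,"fingers":24},{"tx":0.0,"ty":0.0,"tz":0.0,"turn":0.5,"fingers":24},{"tx":0.0,"ty":0.0,"tz":0.0,"turn":0.5,"fingers":24},{"tx":0.0,"ty":0.0,"tz":0.0,"turn":0.5,"fingers":24}]' 20; python3 - <<'E'
from h import *
np.set_printoptions(precision=4,suppress=True)
s=st();to([*P1,160],-1.382,s)
E
```

```text
clock: 23.4
eef_pos: [407.8, -111.1, 38.7]
eef_rot: [-1.566, -0.004, -1.38]
wrist_force: [-0.3, 0.0, -0.3]
finger_gap: 27.4
23.4 [ 407.8 -111.1   38.7] [-1.5662 -0.0038 -1.3797] F [-0.3  0.  -0.3] gap 27.4
cmd tx,ty,tz [ 0.3096 -0.6001  1.0969] turn 0.0007
```

```bash
python3 -m creep '[{"tx":0.0,"ty":-0.1,"tz":0.0,"turn":0.0,"fingers":22},{"tx":0.0,"ty":-0.25,"tz":0.0,"turn":0.0,"fingers":22},{"tx":0.0,"ty":-0.45,"tz":0.0,"turn":0.0,"fingers":22},{"tx":0.05,"ty":-0.6,"tz":0.15,"turn":0.0,"fingers":22},{"tx":0.1,"ty":-0.6,"tz":0.35,"turn":0.0,"fingers":22},{"tx":0.15,"ty":-0.6,"tz":0.55,"turn":0.0,"fingers":22},{"tx":0.25,"ty":-0.6,"tz":0.75,"turn":0.0,"fingers":22},{"tx":0.3,"ty":-0.6,"tz":0.95,"turn":0.0,"fingers":22},{"tx":0.31,"ty":-0.6,"tz":0.98,"turn":0.0,"fingers":22},{"tx":0.31,"ty":-0.6,"tz":0.98,"turn":0.0,"fingers":22}]'; python3 - <<'E'
from h import *
np.set_printoptions(precision=4,suppress=True)
s=st();to([*P1,125],-1.382,s)
E
```

```text
clock: 24.4
eef_pos: [611.5, -134.3, 158.8]
eef_rot: [-1.568, -0.003, -1.379]
wrist_force: [0.2, -0.7, -0.8]
finger_gap: 27.5
24.4 [ 611.5 -134.3  158.8] [-1.5676 -0.0031 -1.3791] F [ 0.2 -0.7 -0.8] gap 27.5
cmd tx,ty,tz [-0.0006  0.1692  0.1155] turn 0.0009
```

```bash
python3 -m creep '[{"tx":0.0,"ty":0.05,"tz":0.06,"turn":0.0,"fingers":22},{"tx":-0.0006,"ty":0.12,"tz":0.115,"turn":0.001,"fingers":22},{"tx":-0.0006,"ty":0.15,"tz":0.1155,"turn":0.001,"fingers":22},{"tx":-0.0006,"ty":0.15,"tz":0.1155,"turn":0.001,"fingers":22},{"tx":-0.0006,"ty":0.15,"tz":0.1155,"turn":0.001,"fingers":22}]'; python3 - <<'E'
from h import *
np.set_printoptions(precision=4,suppress=True)
s=st();to([*P1,87],-1.382,s)
c=optics.camera("side"); u,v=map(int,proj(c,[*P1,100])); 
cv2.imwrite(f"pics/side9.png",cv2.resize(c["frame"][v-50:v+50,u-60:u+60,::-1],None,fx=5,fy=5))
E
```

```text
clock: 24.9
eef_pos: [633.7, -130.0, 129.7]
eef_rot: [-1.567, -0.003, -1.382]
wrist_force: [-0.5, -0.2, -0.4]
finger_gap: 27.6
24.9 [ 633.7 -130.   129.7] [-1.5671 -0.0034 -1.3822] F [-0.5 -0.2 -0.4] gap 27.6
cmd tx,ty,tz [-0.0008  0.2133  0.0021] turn -0.0001
```

View pics/side9.png

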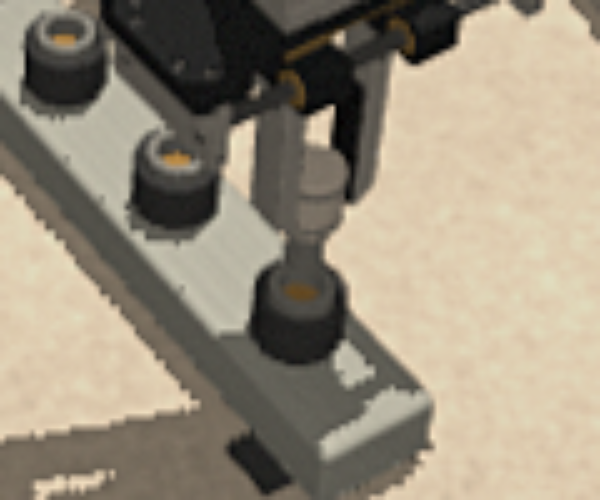

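```bash
python3 -m creep '[{"tx":-0.0008,"ty":0.05,"tz":0.002,"turn":0.0,"fingers":22},{"tx":-0.0008,"ty":0.08,"tz":0.002,"turn":0.0,"fingers":22},{"tx":-0.0008,"ty":0.1,"tz":0.002,"turn":0.0,"fingers":22},{"tx":-0.0008,"ty":0.12,"tz":0.002,"turn":0.0,"fingers":22},{"tx":-0.0008,"ty":0.12,"tz":0.002,"turn":0.0,"fingers":22}]'; python3 - <<'E'
from h import *
np.set_printoptions(precision=4,suppress=True)
s=st();to([*P1,87],-1.382,s)
E
```

```text
clock: 25.45
eef_pos: [634.2, -129.9, 105.1]
eef_rot: [-1.568, -0.003, -1.382]
wrist_force: [-0.2, -0.2, 0.3]
finger_gap: 27.6
25.45 [ 634.2 -129.9  105.1] [-1.5676 -0.0031 -1.3823] F [-0.2 -0.2  0.3] gap 27.6
cmd tx,ty,tz [0.0001 0.0905 0.0003] turn -0.0001
```

```bash
python3 -m creep '[{"tx":0.0,"ty":0.03,"tz":0.0,"turn":0.0,"fingers":22},{"tx":0.0,"ty":0.06,"tz":0.0,"turn":0.0,"fingers":22},{"tx":0.0,"ty":0.08,"tz":0.0,"turn":0.0,"fingers":22},{"tx":0.0,"ty":0.09,"tz":0.0,"turn":0.0,"fingers":22},{"tx":0.0,"ty":0.1,"tz":0.0,"turn":0.0,"fingers":22},{"tx":0.0,"ty":0.1,"tz":0.0,"turn":0.0,"fingers":22}]' 30; python3 - <<'E'
from h import *
np.set_printoptions(precision=4,suppress=True)
s=st();to([*P1,87],-1.382,s)
E
```

```text
clock: 26.05
eef_pos: [634.7, -130.1, 87.3]
eef_rot: [-1.566, -0.004, -1.382]
wrist_force: [-8.4, 0.7, 18.2]
finger_gap: 27.6
26.05 [ 634.7 -130.1   87.3] [-1.566  -0.0042 -1.3823] F [-8.4  0.7 18.2] gap 27.6
cmd tx,ty,tz [-0.0015  0.0017 -0.0017] turn -0.0001
```

```bash
python3 -m creep '[{"tx":0.0,"ty":0.01,"tz":0.0,"turn":0.0,"fingers":22},{"tx":0.0,"ty":0.015,"tz":0.0,"turn":0.0,"fingers":22}]'; python3 - <<'E'
from h import *
np.set_printoptions(precision=4,suppress=True)
s=st()
c=optics.camera("side"); u,v=map(int,proj(c,[*P1,100])); 
cv2.imwrite(f"pics/side10.png",cv2.resize(c["frame"][v-50:v+50,u-60:u+60,::-1],None,fx=5,fy=5))
E
```

```text
clock: 26.25
eef_pos: [635.0, -130.3, 87.2]
eef_rot: [-1.565, -0.005, -1.382]
wrist_force: [-15.4, 3.5, 32.9]
finger_gap: 27.6
26.25 [ 635.  -130.3   87.2] [-1.5645 -0.0051 -1.3822] F [-15.4   3.5  32.9] gap 27.6
```

View pics/side10.png

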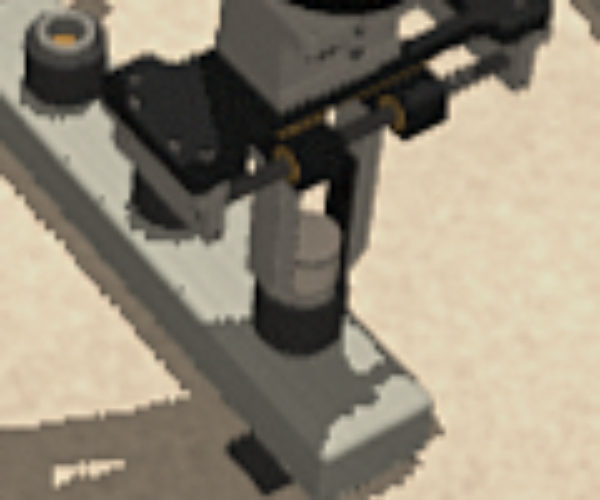

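The body is home on the mouth and the sleeve looks forward, flush with the body's base. I release and rise.

```bash
python3 -m creep '[{"tx":0.0,"ty":0.0,"tz":0.0,"turn":0.0,"fingers":50},{"tx":0.0,"ty":0.0,"tz":0.0,"turn":0.0,"fingers":50},{"tx":0.0,"ty":0.0,"tz":0.0,"turn":0.0,"fingers":50},{"tx":0.0,"ty":-0.15,"tz":0.0,"turn":0.0,"fingers":50},{"tx":0.0,"ty":-0.35,"tz":0.0,"turn":0.0,"fingers":50},{"tx":0.0,"ty":-0.4,"tz":-0.2,"turn":0.0,"fingers":50},{"tx":0.0,"ty":-0.4,"tz":-0.4,"turn":0.0,"fingers":60},{"tx":0.0,"ty":-0.4,"tz":-0.6,"turn":-0.05,"fingers":60},{"tx":0.0,"ty":-0.4,"tz":-0.6,"turn":-0.1,"fingers":60},{"tx":0.0,"ty":-0.4,"tz":-0.6,"turn":-0.15,"fingers":60},{"tx":0.0,"ty":-0.4,"tz":-0.6,"turn":-0.2,"fingers":60},{"tx":0.0,"ty":-0.4,"tz":-0.6,"turn":-0.25,"fingers":60},{"tx":0.0,"ty":-0.4,"tz":-0.6,"turn":-0.3,"fingers":60},{"tx":0.0,"ty":-0.4,"tz":-0.6,"turn":-0.35,"fingers":60},{"tx":0.0,"ty":-0.4,"tz":-0.6,"turn":-0.4,"fingers":60},{"tx":0.0,"ty":-0.4,"tz":-0.6,"turn":-0.45,"fingers":60},{"tx":0.0,"ty":-0.4,"tz":-0.6,"turn":-0.5,"fingers":60}]'; python3 - <<'E'
from meas import *
np.set_printoptions(precision=4,suppress=True)
s=st()
for n in("side","top"):
    c,W=cloud(n)
    for p in (P1,P2,P3):
        P=disk(W,p,75,26,14); r=np.hypot(*(P[:,:2]-p).T); q=P[(r>16.5)&(r<20)]; print(n,"sleeve top z",np.percentile(q[:,2],[50,90]),len(q))
    P=disk(W,P1,113,20,5); print("f1",len(P),circ(P[:,:2]),np.median(P[:,2])) if len(P) else 0
    for xy in((410,-181),(414,-251)):
        P=disk(W,xy,64,25,4)
        if len(P): print(len(P),circ(P[:,:2]),np.median(P[:,2]))
    cv2.imwrite(f"pics/{n}11.png",c["frame"][:,:,::-1])
to([410,-181,90],0.189,s)
E
```

```text
clock: 28.0
eef_pos: [516.4, -152.4, 166.1]
eef_rot: [-1.575, -0.006, 0.124]
wrist_force: [-0.7, 0.4, -0.3]
finger_gap: 59.7
28.0 [ 516.4 -152.4  166.1] [-1.5752 -0.0061  0.124 ] F [-0.7  0.4 -0.3] gap 59.7
side sleeve top z [80.5843 84.9372] 90Traceback (most recent call last):
  File "<stdin>", line 7, in <module>
    return _quantile_unchecked(
        a, q, axis, out, overwrite_input, method, keepdims, weights)
    return _ureduce(a,
                    func=_quantile_ureduce_func,
    ...<5 lines>...
                    overwrite_input=overwrite_input,
                    method=method)
    r = func(a, **kwargs)
    result = _quantile(arr,
                       quantiles=q,
    ...<2 lines>...
                       out=out,
                       weights=wgt)
    slices_having_nans = np.isnan(arr[-1, ...])
                                  ~~~^^^^^^^^^
IndexError: index -1 is out of bounds for axis 0 with size 0
```

```bash
cat > chk.py <<'E'
from meas import *
np.set_printoptions(precision=4,suppress=True)
def chk(tag,near):
    s=st()
    for n in("side","top"):
        c,W=cloud(n)
        for i,p in enumerate((P1,P2,P3)):
            P=disk(W,p,75,26,14); r=np.hypot(*(P[:,:2]-p).T); q=P[(r>16.5)&(r<20)]
            if len(q)>20: print(n,"sleeve",i+1,np.percentile(q[:,2],[50,90]).round(1),len(q))
            P=disk(W,p,113,20,6)
            if len(P)>20: print(n,"cart at",i+1,len(P),circ(P[:,:2])[0].round(1),np.median(P[:,2]).round(1))
        for xy in near:
            P=disk(W,xy,64,25,4)
            if len(P)>20: print(n,"fresh",len(P),circ(P[:,:2])[0].round(1),round(circ(P[:,:2])[1],1),np.median(P[:,2]).round(1))
        cv2.imwrite(f"pics/{n}{tag}.png",c["frame"][:,:,::-1])
    return s
E
python3 - <<'E'
from chk import *
s=chk("11",((410,-181),(414,-251)))
to([410,-181,90],0.189,s)
E
```

```text
28.05 [ 516.4 -152.4  166.1] [-1.5753 -0.006   0.1338] F [-0.2  0.6 -0.3] gap 59.9
side sleeve 1 [78.7 83.8] 90
side cart at 1 128 [ 633.7 -129.3] 114.4
side fresh 130 [ 411.6 -181.1] 15.2 64.0
side fresh 150 [ 414.6 -250.9] 14.9 64.2
top sleeve 1 [84.4 86.8] 26
top cart at 1 81 [ 635.8 -127.1] 114.8
top sleeve 2 [75.3 78.5] 74
top sleeve 3 [75.8 79.5] 79
top fresh 73 [ 414.5 -249.2] 13.9 64.0
cmd tx,ty,tz [-0.5487  0.3776 -0.0689] turn -0.0176
```

View pics/side11.png

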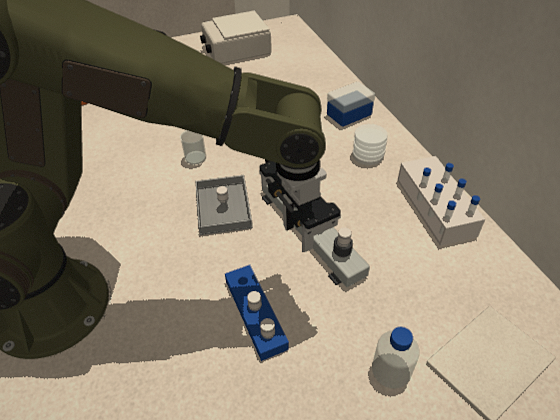

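Cartridge 1 is coupled: its top is at 114 mm and the sleeve top at about 84. Now the middle rack cartridge.

```bash
python3 -m creep '[{"tx":-0.2,"ty":0.0,"tz":-0.03,"turn":-0.0176,"fingers":60},{"tx":-0.4,"ty":0.1,"tz":-0.05,"turn":-0.0176,"fingers":60},{"tx":-0.544,"ty":0.25,"tz":-0.067,"turn":-0.0176,"fingers":60},{"tx":-0.544,"ty":0.37,"tz":-0.067,"turn":-0.0176,"fingers":60},{"tx":-0.544,"ty":0.37,"tz":-0.067,"turn":-0.0176,"fingers":60},{"tx":-0.544,"ty":0.37,"tz":-0.067,"turn":-0.0176,"fingers":60}]'; python3 - <<'E'
from h import *
np.set_printoptions(precision=4,suppress=True)
s=st();to([410.6,-180.7,38],0.189,s)
E
```

```text
clock: 28.75
eef_pos: [410.9, -178.5, 92.2]
eef_rot: [-1.576, -0.006, 0.167]
wrist_force: [0.1, 0.0, 0.2]
finger_gap: 60.2
28.75 [ 410.9 -178.5   92.2] [-1.5755 -0.006   0.1673] F [0.1 0.  0.2] gap 60.2
cmd tx,ty,tz [-0.0048  0.2711 -0.0092] turn -0.0069
```

```bash
python3 -m creep '[{"tx":-0.004,"ty":0.15,"tz":-0.009,"turn":-0.007,"fingers":60},{"tx":-0.004,"ty":0.25,"tz":-0.009,"turn":-0.007,"fingers":60},{"tx":-0.004,"ty":0.27,"tz":-0.009,"turn":-0.007,"fingers":60},{"tx":-0.004,"ty":0.27,"tz":-0.009,"turn":-0.007,"fingers":40},{"tx":-0.004,"ty":0.27,"tz":-0.009,"turn":-0.007,"fingers":30},{"tx":-0.004,"ty":0.27,"tz":-0.009,"turn":-0.007,"fingers":24},{"tx":-0.004,"ty":0.27,"tz":-0.009,"turn":-0.007,"fingers":24},{"tx":-0.004,"ty":0.27,"tz":-0.009,"turn":-0.007,"fingers":24},{"tx":-0.004,"ty":0.27,"tz":-0.009,"turn":-0.007,"fingers":24}]' 6; python3 - <<'E'
from h import *
np.set_printoptions(precision=4,suppress=True)
s=st();to([410.6,-180.7,38],-1.382,s)
E
```

```text
clock: 29.65
eef_pos: [411.1, -180.8, 38.8]
eef_rot: [-1.576, -0.007, 0.189]
wrist_force: [-0.8, 0.7, 5.1]
finger_gap: 27.8
29.65 [ 411.1 -180.8   38.8] [-1.5763 -0.0068  0.1893] F [-0.8  0.7  5.1] gap 27.8
cmd tx,ty,tz [-0.0025  0.0038  0.001 ] turn 0.5001
```

```bash
python3 -m creep '[{"tx":0.0,"ty":0.0,"tz":0.0,"turn":0.0,"fingers":55},{"tx":0.0,"ty":0.0,"tz":0.0,"turn":0.0,"fingers":55},{"tx":0.0,"ty":0.0,"tz":0.0,"turn":0.05,"fingers":55},{"tx":0.0,"ty":0.0,"tz":0.0,"turn":0.1,"fingers":55},{"tx":0.0,"ty":0.0,"tz":0.0,"turn":0.15,"fingers":55},{"tx":0.0,"ty":0.0,"tz":0.0,"turn":0.2,"fingers":55},{"tx":0.0,"ty":0.0,"tz":0.0,"turn":0.25,"fingers":55},{"tx":0.0,"ty":0.0,"tz":0.0,"turn":0.3,"fingers":55},{"tx":0.0,"ty":0.0,"tz":0.0,"turn":0.35,"fingers":55},{"tx":0.0,"ty":0.0,"tz":0.0,"turn":0.4,"fingers":55},{"tx":0.0,"ty":0.0,"tz":0.0,"turn":0.45,"fingers":55},{"tx":0.0,"ty":0.0,"tz":0.0,"turn":0.5,"fingers":55},{"tx":0.0,"ty":0.0,"tz":0.0,"turn":0.5,"fingers":50},{"tx":0.0,"ty":0.0,"tz":0.0,"turn":0.5,"fingers":35},{"tx":0.0,"ty":0.0,"tz":0.0,"turn":0.5,"fingers":24},{"tx":0.0,"ty":0.0,"tz":0.0,"turn":0.5,"fingers":24},{"tx":0.0,"ty":0.0,"tz":0.0,"turn":0.5,"fingers":24},{"tx":0.0,"ty":0.0,"tz":0.0,"turn":0.5,"fingers":24}]' 20; python3 - <<'E'
from h import *
np.set_printoptions(precision=4,suppress=True)
s=st();to([*P2,160],-1.382,s)
E
```

```text
clock: 31.45
eef_pos: [411.1, -180.8, 38.7]
eef_rot: [-1.564, -0.005, -1.381]
wrist_force: [-0.0, 0.7, -0.7]
finger_gap: 27.9
31.45 [ 411.1 -180.8   38.7] [-1.5641 -0.0054 -1.3809] F [-0.   0.7 -0.7] gap 27.9
cmd tx,ty,tz [-0.5109 -0.6015  1.1483] turn 0.0003
```

```bash
python3 -m creep '[{"tx":0.0,"ty":-0.1,"tz":0.0,"turn":0.0,"fingers":22},{"tx":0.0,"ty":-0.25,"tz":0.0,"turn":0.0,"fingers":22},{"tx":0.0,"ty":-0.45,"tz":0.0,"turn":0.0,"fingers":22},{"tx":-0.1,"ty":-0.6,"tz":0.15,"turn":0.0,"fingers":22},{"tx":-0.2,"ty":-0.65,"tz":0.35,"turn":0.0,"fingers":22},{"tx":-0.3,"ty":-0.65,"tz":0.55,"turn":0.0,"fingers":22},{"tx":-0.4,"ty":-0.65,"tz":0.75,"turn":0.0,"fingers":22},{"tx":-0.5,"ty":-0.65,"tz":0.95,"turn":0.0,"fingers":22},{"tx":-0.511,"ty":-0.65,"tz":1.0,"turn":0.0,"fingers":22},{"tx":-0.511,"ty":-0.65,"tz":1.0,"turn":0.0,"fingers":22}]'; python3 - <<'E'
from h import *
np.set_printoptions(precision=4,suppress=True)
s=st();to([*P2,125],-1.382,s)
E
```

```text
clock: 32.45
eef_pos: [587.6, -41.5, 168.7]
eef_rot: [-1.565, -0.005, -1.379]
wrist_force: [-0.3, 0.5, -1.4]
finger_gap: 27.8
32.45 [587.6 -41.5 168.7] [-1.5651 -0.0052 -1.3791] F [-0.3  0.5 -1.4] gap 27.8
cmd tx,ty,tz [0.0024 0.2195 0.1447] turn 0.0009
```

```bash
python3 -m creep '[{"tx":0.0,"ty":0.05,"tz":0.08,"turn":0.0,"fingers":22},{"tx":0.002,"ty":0.12,"tz":0.144,"turn":0.001,"fingers":22},{"tx":0.002,"ty":0.19,"tz":0.1445,"turn":0.001,"fingers":22},{"tx":0.002,"ty":0.19,"tz":0.1445,"turn":0.001,"fingers":22},{"tx":0.002,"ty":0.19,"tz":0.1445,"turn":0.001,"fingers":22}]'; python3 - <<'E'
from h import *
np.set_printoptions(precision=4,suppress=True)
s=st();to([*P2,105],-1.382,s)
E
```

```text
clock: 32.95
eef_pos: [615.5, -37.1, 131.2]
eef_rot: [-1.565, -0.005, -1.383]
wrist_force: [0.5, -0.4, -0.3]
finger_gap: 27.5
32.95 [615.5 -37.1 131.2] [-1.5655 -0.0051 -1.3828] F [ 0.5 -0.4 -0.3] gap 27.5
cmd tx,ty,tz [-0.0023  0.1309  0.004 ] turn -0.0003
```

```bash
python3 -m creep '[{"tx":-0.002,"ty":0.04,"tz":0.004,"turn":0.0,"fingers":22},{"tx":-0.002,"ty":0.07,"tz":0.004,"turn":0.0,"fingers":22},{"tx":-0.002,"ty":0.1,"tz":0.004,"turn":0.0,"fingers":22},{"tx":-0.002,"ty":0.13,"tz":0.004,"turn":0.0,"fingers":22},{"tx":-0.002,"ty":0.13,"tz":0.004,"turn":0.0,"fingers":22}]'; python3 - <<'E'
from h import *
np.set_printoptions(precision=4,suppress=True)
s=st();to([*P2,87],-1.382,s)
E
```

```text
clock: 33.45
eef_pos: [616.2, -36.6, 104.3]
eef_rot: [-1.566, -0.005, -1.383]
wrist_force: [0.3, 0.6, -1.4]
finger_gap: 27.5
33.45 [616.2 -36.6 104.3] [-1.5662 -0.0048 -1.3827] F [ 0.3  0.6 -1.4] gap 27.5
cmd tx,ty,tz [-0.0003  0.0864  0.0005] turn -0.0002
```

```bash
python3 -m creep '[{"tx":0.0,"ty":0.03,"tz":0.0,"turn":0.0,"fingers":22},{"tx":0.0,"ty":0.06,"tz":0.0,"turn":0.0,"fingers":22},{"tx":0.0,"ty":0.08,"tz":0.0,"turn":0.0,"fingers":22},{"tx":0.0,"ty":0.09,"tz":0.0,"turn":0.0,"fingers":22},{"tx":0.0,"ty":0.1,"tz":0.0,"turn":0.0,"fingers":22},{"tx":0.0,"ty":0.105,"tz":0.0,"turn":0.0,"fingers":22},{"tx":0.0,"ty":0.105,"tz":0.0,"turn":0.0,"fingers":22}]' 30; python3 - <<'E'
from h import *
s=st()
c=optics.camera("side"); u,v=map(int,proj(c,[*P2,100])); 
cv2.imwrite(f"pics/side12.png",cv2.resize(c["frame"][v-50:v+50,u-60:u+60,::-1],None,fx=5,fy=5))
E
```

```text
clock: 34.15
eef_pos: [616.6, -36.8, 87.2]
eef_rot: [-1.564, -0.006, -1.383]
wrist_force: [-18.6, 1.1, 36.8]
finger_gap: 27.3
34.15 [616.6 -36.8  87.2] [-1.5645 -0.0057 -1.3825] F [-18.6   1.1  36.8] gap 27.3
```

View pics/side12.png

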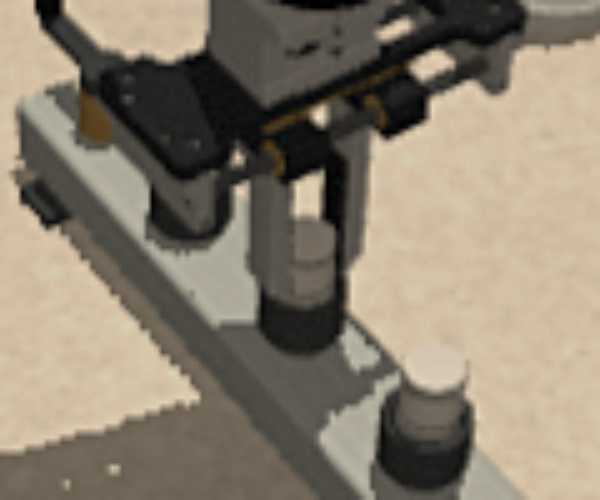

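Cartridge 2 is home with its sleeve up. I release and go for the third.

```bash
python3 -m creep '[{"tx":0.0,"ty":0.0,"tz":0.0,"turn":0.0,"fingers":50},{"tx":0.0,"ty":0.0,"tz":0.0,"turn":0.0,"fingers":50},{"tx":0.0,"ty":0.0,"tz":0.0,"turn":0.0,"fingers":50},{"tx":0.0,"ty":-0.15,"tz":0.0,"turn":0.0,"fingers":50},{"tx":0.0,"ty":-0.35,"tz":0.0,"turn":0.0,"fingers":50},{"tx":0.0,"ty":-0.4,"tz":-0.2,"turn":0.0,"fingers":50},{"tx":0.0,"ty":-0.4,"tz":-0.4,"turn":0.0,"fingers":60},{"tx":0.1,"ty":-0.4,"tz":-0.6,"turn":-0.05,"fingers":60},{"tx":0.2,"ty":-0.4,"tz":-0.7,"turn":-0.1,"fingers":60},{"tx":0.35,"ty":-0.4,"tz":-0.8,"turn":-0.15,"fingers":60},{"tx":0.5,"ty":-0.4,"tz":-0.9,"turn":-0.2,"fingers":60},{"tx":0.6,"ty":-0.4,"tz":-0.9,"turn":-0.25,"fingers":60},{"tx":0.6,"ty":-0.4,"tz":-0.9,"turn":-0.3,"fingers":60},{"tx":0.6,"ty":-0.4,"tz":-0.9,"turn":-0.35,"fingers":60},{"tx":0.6,"ty":-0.4,"tz":-0.9,"turn":-0.4,"fingers":60},{"tx":0.6,"ty":-0.4,"tz":-0.9,"turn":-0.45,"fingers":60},{"tx":0.6,"ty":-0.4,"tz":-0.9,"turn":-0.5,"fingers":60},{"tx":0.6,"ty":-0.4,"tz":-0.9,"turn":-0.5,"fingers":60}]'; python3 - <<'E'
from chk import *
s=chk("13",((414.5,-250.5),))
to([414.0,-250.3,90],0.189,s)
E
```

```text
clock: 36.0
eef_pos: [461.6, -187.9, 166.2]
eef_rot: [-1.576, -0.006, 0.194]
wrist_force: [-0.0, 0.0, -0.1]
finger_gap: 60.0
36.0 [ 461.6 -187.9  166.2] [-1.5761 -0.0057  0.1941] F [-0.   0.  -0.1] gap 60.0
side sleeve 1 [80.9 84.3] 95
side cart at 1 130 [ 634.8 -129.5] 114.0
side sleeve 2 [80.1 84.6] 85
side cart at 2 111 [616.5 -36.8] 114.4
side fresh 156 [ 414.3 -251.2] 15.0 64.3
top sleeve 1 [82.5 85.5] 64
top cart at 1 120 [ 635.3 -128.4] 114.6
top sleeve 2 [82.4 84.7] 66
top cart at 2 114 [617.2 -35.5] 114.8
top sleeve 3 [74.8 78.6] 76
cmd tx,ty,tz [-0.2957  0.3807 -0.258 ] turn 0.0016
```

View pics/side13.png

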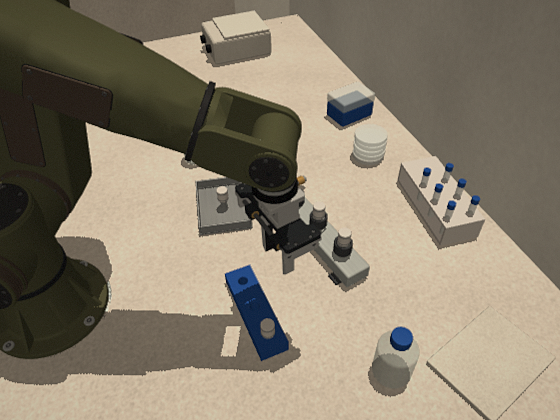

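Couplers 1 and 2 are done. The last fresh one is at about (414,-250.5).

```bash
python3 -m creep '[{"tx":-0.15,"ty":0.05,"tz":-0.13,"turn":0.0016,"fingers":60},{"tx":-0.296,"ty":0.15,"tz":-0.258,"turn":0.0016,"fingers":60},{"tx":-0.296,"ty":0.3,"tz":-0.258,"turn":0.0016,"fingers":60},{"tx":-0.296,"ty":0.37,"tz":-0.258,"turn":0.0016,"fingers":60},{"tx":-0.296,"ty":0.37,"tz":-0.258,"turn":0.0016,"fingers":60},{"tx":-0.296,"ty":0.37,"tz":-0.258,"turn":0.0016,"fingers":60}]'; python3 - <<'E'
from h import *
np.set_printoptions(precision=4,suppress=True)
s=st();to([414.0,-250.5,38],0.189,s);print(s["joints"])
E
```

```text
clock: 36.7
eef_pos: [413.9, -250.1, 92.6]
eef_rot: [-1.576, -0.006, 0.183]
wrist_force: [-0.9, 0.7, -0.6]
finger_gap: 60.3
36.7 [ 413.9 -250.1   92.6] [-1.576  -0.0059  0.1831] F [-0.9  0.7 -0.6] gap 60.3
cmd tx,ty,tz [-0.0014  0.273  -0.0006] turn -0.0019
[-0.6196  0.2808  1.8311  0.0007  1.0218 -2.3738]
```

```bash
python3 -m creep '[{"tx":-0.001,"ty":0.15,"tz":-0.001,"turn":-0.002,"fingers":60},{"tx":-0.001,"ty":0.25,"tz":-0.001,"turn":-0.002,"fingers":60},{"tx":-0.001,"ty":0.272,"tz":-0.001,"turn":-0.002,"fingers":60},{"tx":-0.001,"ty":0.272,"tz":-0.001,"turn":-0.002,"fingers":40},{"tx":-0.001,"ty":0.272,"tz":-0.001,"turn":-0.002,"fingers":30},{"tx":-0.001,"ty":0.272,"tz":-0.001,"turn":-0.002,"fingers":24},{"tx":-0.001,"ty":0.272,"tz":-0.001,"turn":-0.002,"fingers":24},{"tx":-0.001,"ty":0.272,"tz":-0.001,"turn":-0.002,"fingers":24},{"tx":-0.001,"ty":0.272,"tz":-0.001,"turn":-0.002,"fingers":24}]' 6; python3 - <<'E'
from h import *
np.set_printoptions(precision=4,suppress=True)
s=st();to([414.0,-250.5,38],-1.382,s)
E
```

```text
clock: 37.6
eef_pos: [414.4, -250.7, 38.8]
eef_rot: [-1.577, -0.007, 0.189]
wrist_force: [0.3, 0.4, 6.3]
finger_gap: 27.6
37.6 [ 414.4 -250.7   38.8] [-1.5767 -0.0066  0.1893] F [0.3 0.4 6.3] gap 27.6
cmd tx,ty,tz [-0.0018  0.0038  0.0015] turn 0.5002
```

```bash
python3 -m creep '[{"tx":0.0,"ty":0.0,"tz":0.0,"turn":0.0,"fingers":55},{"tx":0.0,"ty":0.0,"tz":0.0,"turn":0.0,"fingers":55},{"tx":0.0,"ty":0.0,"tz":0.0,"turn":0.05,"fingers":55},{"tx":0.0,"ty":0.0,"tz":0.0,"turn":0.1,"fingers":55},{"tx":0.0,"ty":0.0,"tz":0.0,"turn":0.15,"fingers":55},{"tx":0.0,"ty":0.0,"tz":0.0,"turn":0.2,"fingers":55},{"tx":0.0,"ty":0.0,"tz":0.0,"turn":0.25,"fingers":55},{"tx":0.0,"ty":0.0,"tz":0.0,"turn":0.3,"fingers":55},{"tx":0.0,"ty":0.0,"tz":0.0,"turn":0.35,"fingers":55},{"tx":0.0,"ty":0.0,"tz":0.0,"turn":0.4,"fingers":55},{"tx":0.0,"ty":0.0,"tz":0.0,"turn":0.45,"fingers":55},{"tx":0.0,"ty":0.0,"tz":0.0,"turn":0.5,"fingers":55},{"tx":0.0,"ty":0.0,"tz":0.0,"turn":0.5,"fingers":50},{"tx":0.0,"ty":0.0,"tz":0.0,"turn":0.5,"fingers":35},{"tx":0.0,"ty":0.0,"tz":0.0,"turn":0.5,"fingers":24},{"tx":0.0,"ty":0.0,"tz":0.0,"turn":0.5,"fingers":24},{"tx":0.0,"ty":0.0,"tz":0.0,"turn":0.5,"fingers":24},{"tx":0.0,"ty":0.0,"tz":0.0,"turn":0.5,"fingers":24}]' 20; python3 - <<'E'
from h import *
np.set_printoptions(precision=4,suppress=True)
s=st();to([*P3,170],-1.382,s)
E
```

```text
clock: 39.4
eef_pos: [414.4, -250.7, 38.7]
eef_rot: [-1.564, -0.006, -1.381]
wrist_force: [-0.5, 0.6, -0.4]
finger_gap: 27.4
39.4 [ 414.4 -250.7   38.7] [-1.5644 -0.0058 -1.3808] F [-0.5  0.6 -0.4] gap 27.4
cmd tx,ty,tz [-1.3315 -0.6566  1.1987] turn 0.0004
```

```bash
python3 -m creep '[{"tx":0.0,"ty":-0.1,"tz":0.0,"turn":0.0,"fingers":22},{"tx":0.0,"ty":-0.25,"tz":0.0,"turn":0.0,"fingers":22},{"tx":0.0,"ty":-0.45,"tz":0.0,"turn":0.0,"fingers":22},{"tx":-0.15,"ty":-0.6,"tz":0.1,"turn":0.0,"fingers":22},{"tx":-0.3,"ty":-0.7,"tz":0.2,"turn":0.0,"fingers":22},{"tx":-0.5,"ty":-0.7,"tz":0.3,"turn":0.0,"fingers":22},{"tx":-0.7,"ty":-0.7,"tz":0.4,"turn":0.0,"fingers":22},{"tx":-0.9,"ty":-0.7,"tz":0.5,"turn":0.0,"fingers":22},{"tx":-1.0,"ty":-0.7,"tz":0.7,"turn":0.0,"fingers":22},{"tx":-1.0,"ty":-0.7,"tz":0.85,"turn":0.0,"fingers":22},{"tx":-1.0,"ty":-0.7,"tz":0.9,"turn":0.0,"fingers":22},{"tx":-1.0,"ty":-0.7,"tz":0.9,"turn":0.0,"fingers":22}]'; python3 - <<'E'
from h import *
np.set_printoptions(precision=4,suppress=True)
s=st();to([*P3,131],-1.382,s)
E
```

```text
clock: 40.6
eef_pos: [552.6, -19.6, 178.0]
eef_rot: [-1.565, -0.006, -1.38]
wrist_force: [-0.6, -0.1, -0.7]
finger_gap: 27.7
40.6 [552.6 -19.6 178. ] [-1.5653 -0.0056 -1.3801] F [-0.6 -0.1 -0.7] gap 27.7
cmd tx,ty,tz [-0.3322  0.2349  0.2965] turn 0.0006
```

```bash
python3 -m creep '[{"tx":-0.15,"ty":0.0,"tz":0.15,"turn":0.0,"fingers":22},{"tx":-0.332,"ty":0.05,"tz":0.25,"turn":0.0,"fingers":22},{"tx":-0.332,"ty":0.12,"tz":0.2965,"turn":0.0006,"fingers":22},{"tx":-0.332,"ty":0.22,"tz":0.2965,"turn":0.0006,"fingers":22},{"tx":-0.332,"ty":0.235,"tz":0.2965,"turn":0.0006,"fingers":22},{"tx":-0.332,"ty":0.235,"tz":0.2965,"turn":0.0006,"fingers":22},{"tx":-0.332,"ty":0.235,"tz":0.2965,"turn":0.0006,"fingers":22}]'; python3 - <<'E'
from h import *
np.set_printoptions(precision=4,suppress=True)
s=st();to([*P3,105],-1.382,s)
E
```

```text
clock: 41.3
eef_pos: [598.6, 56.1, 132.3]
eef_rot: [-1.564, -0.006, -1.383]
wrist_force: [-0.0, 0.1, -1.7]
finger_gap: 27.6
41.3 [598.6  56.1 132.3] [-1.564  -0.0058 -1.3828] F [-0.   0.1 -1.7] gap 27.6
cmd tx,ty,tz [-0.0038  0.1363 -0.0008] turn -0.0002
```

```bash
python3 -m creep '[{"tx":-0.003,"ty":0.03,"tz":0.0,"turn":0.0,"fingers":22},{"tx":-0.003,"ty":0.06,"tz":0.0,"turn":0.0,"fingers":22},{"tx":-0.003,"ty":0.09,"tz":0.0,"turn":0.0,"fingers":22},{"tx":-0.003,"ty":0.11,"tz":0.0,"turn":0.0,"fingers":22},{"tx":-0.003,"ty":0.135,"tz":0.0,"turn":0.0,"fingers":22},{"tx":-0.003,"ty":0.135,"tz":0.0,"turn":0.0,"fingers":22}]'; python3 - <<'E'
from h import *
np.set_printoptions(precision=4,suppress=True)
s=st();to([*P3,87],-1.382,s)
E
```

```text
clock: 41.9
eef_pos: [598.4, 56.6, 104.4]
eef_rot: [-1.565, -0.006, -1.383]
wrist_force: [0.9, -0.4, -0.6]
finger_gap: 27.4
41.9 [598.4  56.6 104.4] [-1.565  -0.0056 -1.3827] F [ 0.9 -0.4 -0.6] gap 27.4
cmd tx,ty,tz [-0.0008  0.0871 -0.    ] turn -0.0002
```

```bash
python3 -m creep '[{"tx":0.0,"ty":0.03,"tz":0.0,"turn":0.0,"fingers":22},{"tx":0.0,"ty":0.06,"tz":0.0,"turn":0.0,"fingers":22},{"tx":0.0,"ty":0.08,"tz":0.0,"turn":0.0,"fingers":22},{"tx":0.0,"ty":0.09,"tz":0.0,"turn":0.0,"fingers":22},{"tx":0.0,"ty":0.1,"tz":0.0,"turn":0.0,"fingers":22},{"tx":0.0,"ty":0.105,"tz":0.0,"turn":0.0,"fingers":22},{"tx":0.0,"ty":0.105,"tz":0.0,"turn":0.0,"fingers":22}]' 30
```

```text
clock: 42.6
eef_pos: [599.0, 56.5, 87.2]
eef_rot: [-1.563, -0.006, -1.383]
wrist_force: [-17.8, -1.9, 37.2]
finger_gap: 27.4
```

```bash
python3 -m creep '[{"tx":0.0,"ty":0.0,"tz":0.0,"turn":0.0,"fingers":50},{"tx":0.0,"ty":0.0,"tz":0.0,"turn":0.0,"fingers":50},{"tx":0.0,"ty":0.0,"tz":0.0,"turn":0.0,"fingers":50},{"tx":0.0,"ty":-0.15,"tz":0.0,"turn":0.0,"fingers":50},{"tx":0.0,"ty":-0.35,"tz":0.0,"turn":0.0,"fingers":50},{"tx":0.0,"ty":-0.45,"tz":-0.2,"turn":0.0,"fingers":50},{"tx":0.0,"ty":-0.5,"tz":-0.4,"turn":0.0,"fingers":40},{"tx":0.0,"ty":-0.5,"tz":-0.6,"turn":0.0,"fingers":40},{"tx":0.0,"ty":-0.5,"tz":-0.8,"turn":0.0,"fingers":40},{"tx":0.0,"ty":-0.5,"tz":-1.0,"turn":0.0,"fingers":40},{"tx":0.0,"ty":-0.5,"tz":-1.0,"turn":0.0,"fingers":40}]'; python3 - <<'E'
from chk import *
s=chk("14",())
c,W=cloud("side"); P=disk(W,(574,190),120,20,4);print(len(P),P.mean(0))
E
```

```text
clock: 43.7
eef_pos: [398.5, 19.2, 185.3]
eef_rot: [-1.564, -0.006, -1.383]
wrist_force: [0.8, 0.7, 0.7]
finger_gap: 39.8
43.7 [398.5  19.2 185.3] [-1.5637 -0.0061 -1.383 ] F [0.8 0.7 0.7] gap 39.8
side sleeve 1 [80.1 84.2] 100
side cart at 1 129 [ 634.  -129.4] 114.1
side sleeve 2 [79.  84.4] 93
side cart at 2 113 [615.9 -37.3] 114.3
side sleeve 3 [77.6 84.4] 90
side cart at 3 96 [598.   55.7] 114.3
top sleeve 1 [81.9 85.3] 62
top cart at 1 115 [ 635.3 -128.7] 114.6
top sleeve 2 [81.5 85.7] 67
top cart at 2 116 [617.  -35.5] 115.1
top sleeve 3 [81.7 85.7] 71
top cart at 3 117 [600.   57.8] 114.8
24 [572.6467 187.7136 120.1615]
```

View pics/side14.png

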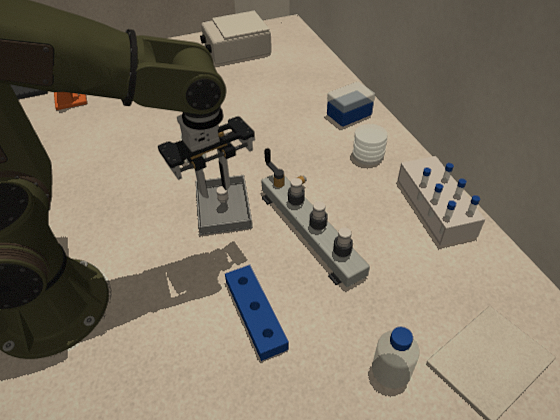

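View pics/top14.png

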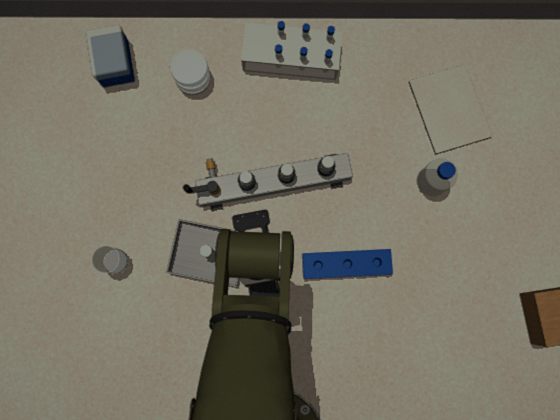

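Everything is coupled, all sleeves are up and the spent one stands in the tray. Now the valve.

```bash
python3 - <<'E'
from h import *
np.set_printoptions(precision=4,suppress=True)
s=st();print(AX, AX+55*YH);to([574,189.3,170],-0.785,s)
E
```

```text
43.85 [402.3  19.6 185.8] [-1.5622 -0.0063 -1.3827] F [0.2 0.4 0.6] gap 39.9
[583.4583 135.2716] [573.1052 189.2884]
cmd tx,ty,tz [-0.6737  0.0835  1.0012] turn -0.1903
```

```bash
python3 -m creep '[{"tx":-0.15,"ty":0.0,"tz":0.15,"turn":-0.045,"fingers":40},{"tx":-0.3,"ty":0.0,"tz":0.3,"turn":-0.09,"fingers":40},{"tx":-0.45,"ty":0.0,"tz":0.45,"turn":-0.135,"fingers":40},{"tx":-0.6,"ty":0.0,"tz":0.6,"turn":-0.19,"fingers":40},{"tx":-0.67,"ty":0.0,"tz":0.8,"turn":-0.19,"fingers":40},{"tx":-0.674,"ty":0.05,"tz":1.0,"turn":-0.19,"fingers":40},{"tx":-0.674,"ty":0.083,"tz":1.0,"turn":-0.19,"fingers":40},{"tx":-0.674,"ty":0.083,"tz":1.0,"turn":-0.19,"fingers":40},{"tx":-0.674,"ty":0.083,"tz":1.0,"turn":-0.19,"fingers":40}]'; python3 - <<'E'
from h import *
np.set_printoptions(precision=4,suppress=True)
s=st();to([573.8,189.3,95],-0.785,s)
E
```

```text
clock: 44.75
eef_pos: [573.4, 189.3, 169.9]
eef_rot: [-1.568, -0.01, -0.786]
wrist_force: [-0.1, -0.5, 0.6]
finger_gap: 39.6
44.75 [573.4 189.3 169.9] [-1.5678 -0.0097 -0.7859] F [-0.1 -0.5  0.6] gap 39.6
cmd tx,ty,tz [-0.0025  0.3744  0.0002] turn -0.0003
```

```bash
python3 -m creep '[{"tx":0.0,"ty":0.15,"tz":0.0,"turn":0.0,"fingers":40},{"tx":0.0,"ty":0.3,"tz":0.0,"turn":0.0,"fingers":40},{"tx":0.0,"ty":0.374,"tz":0.0,"turn":0.0,"fingers":40},{"tx":0.0,"ty":0.374,"tz":0.0,"turn":0.0,"fingers":12},{"tx":0.0,"ty":0.374,"tz":0.0,"turn":0.0,"fingers":12},{"tx":0.0,"ty":0.374,"tz":0.0,"turn":0.0,"fingers":12},{"tx":0.0,"ty":0.374,"tz":0.0,"turn":0.0,"fingers":12},{"tx":0.0,"ty":0.374,"tz":0.0,"turn":0.0,"fingers":12}]' 10; python3 - <<'E'
from h import *
np.set_printoptions(precision=4,suppress=True)
s=st()
d=s["eef_pos"][:2]-AX; a0=np.arctan2(-d@XH,d@YH); R=np.linalg.norm(d); print(a0,R)
for a in (0.25,.5,.75,1,1.25,1.45,1.57,1.63):
    r=AX+55*(np.cos(a)*YH-np.sin(a)*XH); print(a,r.round(1),rows(s,[*r,s["eef_pos"][2]]))
E
```

```text
clock: 45.55
eef_pos: [574.4, 188.8, 96.7]
eef_rot: [-1.567, -0.011, -0.786]
wrist_force: [-3.5, -2.2, 5.3]
finger_gap: 16.1
45.55 [574.4 188.8  96.7] [-1.5668 -0.0107 -0.7859] F [-3.5 -2.2  5.3] gap 16.1
-0.022507906135357438 54.273333686055686
0.25 [560.1 185. ] [-0.0376 -0.0007 -0.0641]
0.5 [548.5 177.7] [-0.0526 -0.0011 -0.131 ]
0.75 [539.1 167.7] [-0.0506 -0.0013 -0.1995]
1 [532.4 155.7] [-0.0317 -0.0014 -0.2655]
1.25 [528.9 142.5] [ 0.003  -0.0013 -0.3246]
1.45 [528.6 131.5] [ 0.0406 -0.001  -0.3647]
1.57 [529.4 125. ] [ 0.0667 -0.0008 -0.3848]
1.63 [530.1 121.7] [ 0.0806 -0.0007 -0.3936]
```

```bash
python3 -m creep '[{"tx":-0.02,"ty":0.0,"tz":-0.03,"turn":0.0,"fingers":12},{"tx":-0.038,"ty":0.0,"tz":-0.064,"turn":0.0,"fingers":12},{"tx":-0.047,"ty":0.0,"tz":-0.1,"turn":0.0,"fingers":12},{"tx":-0.053,"ty":0.0,"tz":-0.131,"turn":0.0,"fingers":12},{"tx":-0.053,"ty":0.0,"tz":-0.165,"turn":0.0,"fingers":12},{"tx":-0.05,"ty":0.0,"tz":-0.2,"turn":0.0,"fingers":12},{"tx":-0.042,"ty":0.0,"tz":-0.235,"turn":0.0,"fingers":12},{"tx":-0.031,"ty":0.0,"tz":-0.266,"turn":0.0,"fingers":12},{"tx":-0.015,"ty":0.0,"tz":-0.297,"turn":0.0,"fingers":12},{"tx":0.003,"ty":0.0,"tz":-0.325,"turn":0.0,"fingers":12},{"tx":0.022,"ty":0.0,"tz":-0.345,"turn":0.0,"fingers":12},{"tx":0.041,"ty":0.0,"tz":-0.365,"turn":0.0,"fingers":12},{"tx":0.067,"ty":0.0,"tz":-0.385,"turn":0.0,"fingers":12},{"tx":0.074,"ty":0.0,"tz":-0.39,"turn":0.0,"fingers":12},{"tx":0.074,"ty":0.0,"tz":-0.39,"turn":0.0,"fingers":12}]' 12; python3 - <<'E'
from h import *
s=st()
d=s["eef_pos"][:2]-AX; a0=np.arctan2(-d@XH,d@YH); R=np.linalg.norm(d); print(a0,R)
E
```

```text
clock: 47.05
eef_pos: [530.3, 124.4, 96.9]
eef_rot: [-1.563, -0.01, -0.786]
wrist_force: [3.5, 15.7, 2.7]
finger_gap: 15.4
47.05 [530.3 124.4  96.9] [-1.5632 -0.0098 -0.7862] F [ 3.5 15.7  2.7] gap 15.4
1.5834404686080645 54.270037427368685
```

At the open stop (15.7 N). I release, rise, back away and check.

```bash
python3 -m creep '[{"tx":0.0,"ty":0.0,"tz":0.0,"turn":0.0,"fingers":40},{"tx":0.0,"ty":0.0,"tz":0.0,"turn":0.0,"fingers":40},{"tx":0.0,"ty":0.0,"tz":0.0,"turn":0.0,"fingers":40},{"tx":0.0,"ty":-0.15,"tz":0.0,"turn":0.0,"fingers":40},{"tx":0.0,"ty":-0.35,"tz":0.0,"turn":0.0,"fingers":40},{"tx":0.0,"ty":-0.55,"tz":0.0,"turn":0.0,"fingers":40},{"tx":-0.2,"ty":-0.6,"tz":0.0,"turn":0.0,"fingers":40},{"tx":-0.4,"ty":-0.6,"tz":0.0,"turn":0.0,"fingers":40},{"tx":-0.6,"ty":-0.6,"tz":0.0,"turn":0.0,"fingers":40},{"tx":-0.8,"ty":-0.6,"tz":0.0,"turn":0.0,"fingers":40},{"tx":-0.95,"ty":-0.6,"tz":0.0,"turn":0.0,"fingers":40},{"tx":-0.95,"ty":-0.6,"tz":0.0,"turn":0.0,"fingers":40},{"tx":-0.95,"ty":-0.6,"tz":0.0,"turn":0.0,"fingers":40}]'; python3 - <<'E'
from chk import *
s=chk("15",())
for n in("side","top"):
    c,W=cloud(n); P=disk(W,(530,125),120,20,4)
    if len(P): m=P.mean(0); d=m[:2]-AX; print(n,len(P),m,np.arctan2(-d@XH,d@YH))
    m=(W[...,2]>38)&(W[...,2]<60)&(abs(W[...,0]-435)<60)&(abs(W[...,1]-150)<70); print("in tray",m.sum(),W[m].mean(0) if m.any() else "")
E
```

```text
clock: 48.35
eef_pos: [394.5, 258.9, 215.0]
eef_rot: [-1.564, -0.01, -0.785]
wrist_force: [0.1, -0.5, 0.2]
finger_gap: 40.2
48.35 [394.5 258.9 215. ] [-1.5635 -0.0101 -0.7853] F [ 0.1 -0.5  0.2] gap 40.2
side sleeve 1 [79.  84.1] 94
side cart at 1 126 [ 635.1 -130.7] 114.6
side sleeve 2 [79.9 84.6] 87
side cart at 2 115 [615.8 -37.8] 114.4
side sleeve 3 [78.4 84.2] 81
side cart at 3 95 [597.9  55.2] 114.1
top sleeve 1 [81.5 85.8] 52
top cart at 1 120 [ 635.7 -128.6] 114.7
top sleeve 2 [82.7 86.7] 65
top cart at 2 116 [617.3 -35.3] 114.4
top sleeve 3 [81.5 85.4] 71
top cart at 3 121 [600.1  57.4] 114.9
side 28 [528.9664 124.1936 119.9127] 1.5819910367400507
in tray 70 [434.3303 139.9334  48.8382]
top 35 [530.5992 125.4719 120.2881] 1.5647394956037097
in tray 22 [432.6231 144.9982  49.7235]
```

View pics/side15.png

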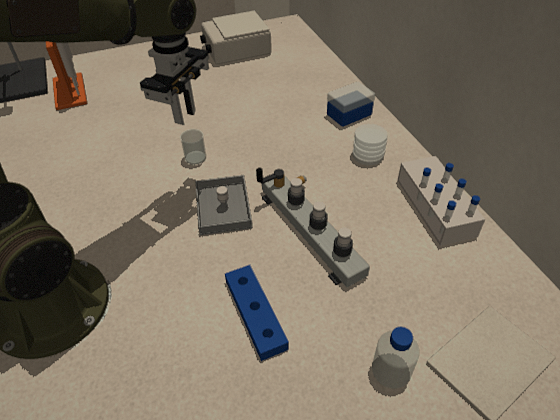

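View pics/top15.png

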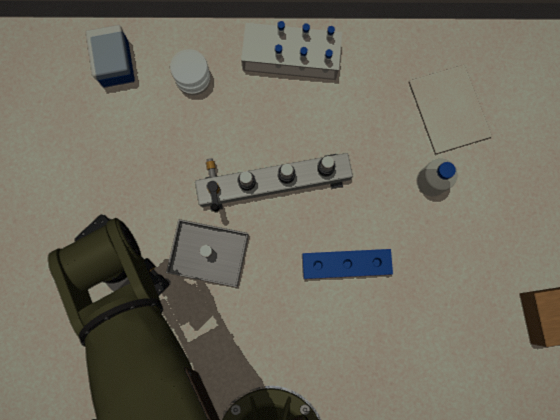

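Both views show the valve lever square to the manifold, towards the robot. The three cartridges are coupled with sleeves up, the spent one stands in the tray at (206,252) in the top view, and the robot is clear. I hand in.

```bash
python3 -c "
from cell import manip
print(manip.sign_off())"
```

```text
the job is handed in; nothing more can be done
None
```

The job is done and handed in at about 48.5 s of the 210 s allowed. No verdict is reported, so the result rests on my own checks.

**What I did**
- I shut the valve until I felt its stop; the camera read about 0.02 rad.
- I pulled sleeve 1 back and stood the one spent cartridge upright in the tray, then pulled sleeves 3 and 2 back.
- I coupled the three fresh cartridges into ports 1, 2 and 3, each pushed home with 33–37 N, and then opened the valve to its other stop.
- The rack was knocked about 17 mm towards the robot partway through, so I measured it again before picking.

**Last checks, from both cameras**
- **Valve:** open at 1.56–1.58 rad.
- **Cartridges:** all three tops stand about 114.5 mm above the bench, against 113 mm expected when seated.
- **Sleeves:** all three are forward, with their tops at about 84–86 mm.
- **Spent cartridge:** upright near the middle of the tray, with its point estimated at about 50 mm above the floor against the 55 mm limit.
- **Bottle and beaker:** they look unmoved in the pictures; I did not measure them again.

**What disagreed**
- The two cameras differed by 1–3 mm in position, so I set the port positions from the contact forces when gripping sleeves 1, 2 and 3.
- Pulling sleeve 3 back peaked at about 45 N on the wrist. That is under the 120 N wrist limit, and only the fingers should have been in contact, so the 40 N limit on the arm and gripper body should not apply.

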